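# Load the cooled core cabinet and set its controls

### The job

Put all the core boxes lying on the bench away in the cooled cabinet: switch the fan lever fully off, pull the drawer open, set every box upright on the drawer's floor with its black labelled cap towards the drawer's handle, and push the drawer fully shut. The fan must stay off while the drawer is open; only when it is shut on the boxes, set the fan lever to half (straight up). At any point, also roll the thermostat wheel by its knurled edge to click 7 (two marks past the long middle mark), and leave the jar, mug, hammer and spray bottle where they are.

Things in the scene. Friction and masses are not known exactly. Their poses are not given: they have to be found in the camera images.
- box1: core box, white plastic, 110 long (x), 46 wide (y), 40 high, with a black lifting rib on top, 60 long (x), 16 wide (y), from 40 to 64 above the underside; 0.2 to 0.42 kg. One end (-x) is a black cap with a paper label, the other plain white. Origin: centre of the underside, z up. Two to four of the four alike boxes are present; absent ones give None
- box2: core box, white plastic, 110 long (x), 46 wide (y), 40 high, with a black lifting rib on top, 60 long (x), 16 wide (y), from 40 to 64 above the underside; 0.2 to 0.42 kg. One end (-x) is a black cap with a paper label, the other plain white. Origin: centre of the underside, z up. Two to four of the four alike boxes are present; absent ones give None
- box3: core box, white plastic, 110 long (x), 46 wide (y), 40 high, with a black lifting rib on top, 60 long (x), 16 wide (y), from 40 to 64 above the underside; 0.2 to 0.42 kg. One end (-x) is a black cap with a paper label, the other plain white. Origin: centre of the underside, z up. Two to four of the four alike boxes are present; absent ones give None
- box4: core box, white plastic, 110 long (x), 46 wide (y), 40 high, with a black lifting rib on top, 60 long (x), 16 wide (y), from 40 to 64 above the underside; 0.2 to 0.42 kg. One end (-x) is a black cap with a paper label, the other plain white. Origin: centre of the underside, z up. Two to four of the four alike boxes are present; absent ones give None
- box1_cap (a point): centre of the black labelled cap end of box1, 55 from its middle at -x, 20 above its underside
- box2_cap (a point): centre of the black labelled cap end of box2, 55 from its middle at -x, 20 above its underside
- box3_cap (a point): centre of the black labelled cap end of box3, 55 from its middle at -x, 20 above its underside
- box4_cap (a point): centre of the black labelled cap end of box4, 55 from its middle at -x, 20 above its underside
- cabinet: cooled core cabinet, white, 220 deep (x) 290 wide (y) 125 high, fixed; origin centre of its underside, its drawer side looks to its own -x (towards the robot)
- drawer (a joint): the drawer's slide (m): 0 shut, 0.17 fully out along the cabinet's -x; needs about 2 N and stays where left. A bare aluminium front panel, 12 thick, its top 112 above the table, with a bar handle
- drawer_handle (a point): middle of the drawer's straight black handle bar, 11 thick, 130 long along the cabinet's y; 100 above the table, 35 out from the panel's face (two posts, 55 either side of the middle, join it to the panel). Moves with the drawer; axes as the cabinet's
- drawer_floor (a point): centre of the drawer's inner floor, 20 above the table, moves with the drawer; axes as the cabinet's (-x towards the handle). Clear floor: x -95 to +91, y -125 to +125; side walls 50 high, front panel 92 above the floor. Fully out, the floor is open from above up to the cabinet's front edge at x = +75. The rib of a box inside clears the cabinet's roof
- console: grey control console, a block 170 (x) by 240 (y), 70 high, fixed; origin on the table under its middle (the block runs from -80 to +90 in x, -118 to +122 in y). It carries the wheel and the lever
- wheel_centre (a point): centre of the thermostat thumbwheel, on its upright axis, 83 above the table; axes as the console's. The wheel is a flat black disc with a knurled edge, radius 46, from 72 to 94 above the table; it juts 26 out over the console's front (-x) face, where a fingertip can roll it. Too wide to grasp
- wheel (a joint): wheel angle (rad), 0 to 3.0 with stops: 0.3 per click, so click 7 = 2.1. Grows anticlockwise from above (front edge rolled towards the console's -y, the robot's right). A white line on the disc points at white marks on a raised black scale (20 high) round its far half, 0 to 10 from right to left, long at 0, 5 and 10. Even drag (1.1 N at the edge), no notches, stays put
- fan_lever (a joint): fan lever angle (rad): 0 = off, leaning towards the robot (console's -x) 0.5 rad from upright, against its stop; 0.5 = half speed, straight up; 1.0 = full, leaning away. Stays where left; drag 0.06 N m
- fan_lever_tip (a point): centre of the round black ball, 26 across, on the end of the fan lever; 80 from the hinge, on a 10 thick steel stem
- lever_hinge (a point): fan lever's hinge, 92 above the table, axis along the console's y; the lever turns in the console's x-z plane
- spray: bystander: spray bottle, 60 across, 170 high, standing right of the core boxes; origin centre of its underside
- hammer: bystander: geologist's hammer, 220 long, lying across, right of the cabinet beyond the core boxes; origin at its underside
- jar: bystander: sample jar, 52 across, 70 high, standing on the cabinet; origin centre of its underside
- mug: bystander: white mug, 80 across, 90 high, left of the cabinet beyond the console; origin centre of its underside
Mind the look-alikes: they are no part of the job. Leave any blue or orange look-alike of the box4 alone.

How it is judged:
On the way, in this order (a step that is already met when the one before it is completed fails the run):
1. the fan lever is fully off (value of joint fan_lever below 0.12 rad), for 0.2 s.
2. the drawer is pulled open (13 cm or more) (value of joint drawer above 0.13 m), for 0.2 s.
3. every box present stands upright on the drawer's floor, cap towards the handle (x of box1 in the frame of drawer_floor between -0.085 and 0.085 m and y of box1 in the frame of drawer_floor between -0.12 and 0.12 m and z of box1 in the frame of drawer_floor between -0.012 and 0.012 m and angle between each of box1, box2, box3, box4's own z axis and vertical below 0.2 rad and x of each of box1_cap, box2_cap, box3_cap, box4_cap in the frame of drawer_floor below -0.005 m and x of box2 in the frame of drawer_floor between -0.085 and 0.085 m and y of box2 in the frame of drawer_floor between -0.12 and 0.12 m and z of box2 in the frame of drawer_floor between -0.012 and 0.012 m and x of box3 in the frame of drawer_floor between -0.085 and 0.085 m and y of box3 in the frame of drawer_floor between -0.12 and 0.12 m and z of box3 in the frame of drawer_floor between -0.012 and 0.012 m and x of box4 in the frame of drawer_floor between -0.085 and 0.085 m and y of box4 in the frame of drawer_floor between -0.12 and 0.12 m and z of box4 in the frame of drawer_floor between -0.012 and 0.012 m), for 0.2 s.
4. the drawer is pushed fully shut with the boxes in it (all of step 3 and value of joint drawer below 0.012 m), for 0.2 s.
5. with the drawer shut, the fan lever is at half (value of joint drawer below 0.012 m and value of joint fan_lever between 0.38 and 0.62 rad), for 0.2 s.
At the end, for the whole second after the job is handed in: every box present rests on the drawer's floor (underside within 12 mm of it), tilted under 0.2 rad, cap end on the handle's side of the drawer's middle; drawer within 12 mm of shut; fan lever 0.5 rad within 0.12; wheel at rest at click 7 (2.1 rad) within 0.12 rad (0.4 click) (all of step 3 and all of step 5 and value of joint wheel between 1.98 and 2.22 rad and velocity of joint wheel between -0.05 and 0.05 rad/s); the robot touches nothing.
It fails at once if the fan is on while the drawer is open (value of joint drawer above 0.03 m and value of joint fan_lever above 0.25 rad).
It fails at once if the spray is disturbed (moved 4 cm) (distance of spray from where it was at the start of the episode above 0.04 m).
It fails at once if the hammer is disturbed (moved 4 cm) (distance of hammer from where it was at the start of the episode above 0.04 m).
It fails at once if the jar is disturbed (moved 4 cm) (distance of jar from where it was at the start of the episode above 0.04 m).
It fails at once if the mug is disturbed (moved 4 cm) (distance of mug from where it was at the start of the episode above 0.04 m).
Of box1, box2, box3, box4 only 2 to 4 are there at a start; the rules pass over those that are not, and their reading is None.
At some moment in a run one of box1, box2, box3, box4 may be knocked a few centimetres aside while the robot is not near it.
It also fails if it takes over 210 s, if anything falls off the work surface, if the arm or the gripper's body presses on something with over 40 N, if the wrist force passes 120 N, or if a joint passes its speed limit or range.

### The arm

A 6-joint arm with a two-finger parallel gripper is mounted at the origin on the work surface. World frame = base frame: x ahead of the robot, y to its left, z up, the work surface at z = 0. Lengths are in m, angles in rad, forces in N, time in s.
With the tool pointing down it reaches from about 0.25 to 0.725 m from the base axis. Payload 4 kg.
Tool frame: the origin (TCP) lies midway between the tips of the shut fingers; the grasp point (between the pads) lies 19 mm behind it; x points along the fingers, y is the direction in which the jaws open and shut, and the axes are right-handed (so a half turn about x gives the same grasp; the last joint's range is limited). The gripper opens to 85 mm and grips with 20 to 120 N. Pads are 22 mm wide; open, the fingers measure 114 mm over their backs; the gripper's body (76 mm by 85 mm) begins 54 mm behind the grasp point. The pads swing forward as they close: fully open they stand 13 mm farther back than shut.
Start: joints at [1.281, 0.241, 0.005, 1.335, 0, 1.571], TCP at [0.143, 0.479, 0.231] pointing down, gripper open.
Joint ranges: [-2.72, 2.72], [-1.05, 1.87], [-1.09, 1.28], [-1.99, 2.15], [-1.42, 1.44], [-3.14, 3.14]. Speed limits (rad/s): [2.79, 2.79, 3.14, 3.14, 3.14, 3.14].

### API

Orientations are given as a unit quaternion [x, y, z, w].
In Python, from workcell import * gives the robot as it stands.
- The arm moves only by the tool play_rows, never from a script. Its argument "plan" is a list of rows, each a list of 7 numbers: the shift along the tool's x, y, z in mm, then the turn, a rotation vector about the tool's x, y, z in rad, then the closure, from -1 (fully open) to 1 (shut). In form: [[x, y, z, rx, ry, rz, grip], ...]. A call has 1 to 20 rows; each row shifts and turns the commanded pose from where the row before left it, along the tool's axes as they then stand; what a row does not reach is not made up. A row lasts 1/12 s, in which the tool goes at most 41.7 mm and 7.16 degrees, less where a joint would pass 70% of its speed; a pose out of reach is approached as far as the arm can. A call with a gripper value outside its range is refused whole. The fingers move at their own pace and stop on an object; the grip force is fixed at half the most. Time passes only in rows, so rows that do not move let the fingers close. It gives the time, the measured TCP pose, the force and the opening at its end, in the units of the state.
- get_obs(): the state, without advancing time (a new reading comes with each control period).
- camera(name): name is "side" or "top" or "wrist"; returns a dict with "frame" (384x512x3 uint8, red, green, blue), "depth" (384x512 float32, m along the optical axis (not along the pixel's ray), 0 where there is no reading), "fx", "fy", "cx", "cy" (pixels), "distortion" ([k1, k2, p1, p2, k3] as OpenCV has them; the pictures are not rectified), "camera_from_world" (4x4, takes a point from world to camera coordinates). Camera axes: x right, y up, looking along -z (the intrinsics and any distortion apply to the point x, -y, -z); pixel columns grow to the right and rows downward; lengths in m; the calibration is good to about 2 mm. A picture is of the moment at which its call begins.
- job_done(): hands the job in, once; it reports no verdict.
Trained networks look in a picture, given as the dict that the camera call returned (one of the last four; its "shot" number tells which), for a name from the list of things; names that differ only in an ending like _2 or _b are one class to them, and where a whole thing is asked for, a point or a joint stands for the part that bears it (a point fixed in the world has none). Each returns a list of dicts, best first, with "confidence" (0 to 1); they miss things now and then, are a little off and sometimes report something else, mostly with a low value. They report only what shows in the picture. A call takes as long as a camera call. They do not tell look-alikes from the thing itself.
- search_frame(thing, picture): "centre" ([x, y, z] in m, in world coordinates, good to about 4 mm: the middle of the surface that is visible of it).
- pinpoint(thing, picture): "centre" ([x, y, z] in m, in world coordinates, good to about 4 mm: a listed point, or the origin of a listed thing).
The state is a dict: "clock": time; "joint_pos": joint angles; "joint_vel": joint speeds; "tau": joint torques, N m; "eef_pos": TCP position; "tool_rot": TCP orientation; "ft_force": force on the tool from outside, world axes, zero at the start; "ft_torque": the same for the moment, N m; "grip_width": finger opening in m.
Only numpy, scipy, OpenCV 4.12 (cv2) and the standard library are available. Lean on these libraries where they do the work, as an engineer would, in place of code of your own. Each camera call takes 0.05 s, during which the arm holds its last target. There are 200 camera calls.

## Working session

There is one attempt and no reset: what is moved stays moved. The work goes in short steps, Python scripts to look and compute and a tool call to move; the robot and the scene stay as the last step left them, time stands still between calls to the robot, and variables do not carry over. Pictures are saved under pics/ and viewed, about 12 in all and at most 16, crops included, and the job is handed in when it is done.

Besides the shell and the picture viewer there is one more tool, called after "Request:" by a JSON object that holds its "api" and its "payload", one argument or row to a line. play_rows: Moves the arm, as the interface text tells. Its arguments: {"type":"object","properties":{"plan":{"type":"array","items":{"type":"array","items":{"type":"number"}}}},"required":["plan"]}

```bash
mkdir -p pics; ls; cat > h.py <<'E'
from workcell import *
import numpy as np, cv2
from scipy.spatial.transform import Rotation as R
def save(c,name,crop=None,scale=1):
    im=c["frame"][:,:,::-1]
    if crop: r0,r1,c0,c1=crop; im=im[r0:r1,c0:c1]
    cv2.imwrite("pics/"+name,cv2.resize(np.ascontiguousarray(im),None,fx=scale,fy=scale,interpolation=cv2.INTER_CUBIC))
def K(c): return np.array([[c["fx"],0,c["cx"]],[0,c["fy"],c["cy"]],[0,0,1]]),np.array(c["distortion"],float)
def px2w(c,u,v,z=None):
    "pixel(s) -> world, by depth or on plane z"
    k,d=K(c); u=np.atleast_1d(u).astype(float); v=np.atleast_1d(v).astype(float)
    n=cv2.undistortPoints(np.stack([u,v],1).reshape(-1,1,2),k,d).reshape(-1,2)
    ray=np.stack([n[:,0],-n[:,1],-np.ones(len(n))],1)
    T=np.linalg.inv(np.array(c["camera_from_world"])); dr=ray@T[:3,:3].T
    s=c["depth"][v.round().astype(int),u.round().astype(int)] if z is None else (z-T[2,3])/dr[:,2]
    return T[:3,3]+dr*np.asarray(s)[:,None]
def w2px(c,p):
    k,d=K(c); T=np.array(c["camera_from_world"]); q=np.atleast_2d(p)@T[:3,:3].T+T[:3,3]
    return cv2.projectPoints((q*[1,-1,-1]).reshape(-1,1,3),np.zeros(3),np.zeros(3),k,d)[0].reshape(-1,2)
E
python3 - <<'E'
from h import *
o=get_obs(); print({k:np.round(v,3) for k,v in o.items()})
print(R.from_quat(o["tool_rot"]).as_matrix().round(3))
for n in("top","side"):
    c=camera(n); save(c,n+"0.png",scale=1.5)
    print(n,np.linalg.inv(np.array(c["camera_from_world"]))[:3].round(3).tolist())
    for t in "box1 cabinet drawer_handle drawer_floor console wheel_centre fan_lever_tip lever_hinge spray hammer jar mug box1_cap".split():
        r=pinpoint(t,c); print(t,[(np.round(x["centre"],3).tolist(),round(x["confidence"],2)) for x in r[:6]])
E
```

```text
pics
{'clock': np.float64(0.0), 'joint_pos': array([ 1.281,  0.241,  0.004,  1.335, -0.   ,  1.571]), 'joint_vel': array([-0.   , -0.   , -0.001,  0.   , -0.002, -0.001]), 'tau': array([-0.0000e+00, -3.7232e+01,  2.5241e+01,  1.7000e-02,  0.0000e+00,
        0.0000e+00]), 'eef_pos': array([0.143, 0.479, 0.23 ]), 'tool_rot': array([ 0.101,  0.7  , -0.103,  0.7  ]), 'ft_force': array([-1.018, -0.607, -0.432]), 'ft_torque': array([ 0.015, -0.048,  0.003]), 'grip_width': np.float64(0.085)}
[[-0.001  0.286  0.958]
 [-0.002  0.958 -0.286]
 [-1.    -0.002  0.   ]]
top [[-0.019, 0.989, -0.149, 0.322], [-1.0, -0.02, -0.006, -0.045], [-0.009, 0.149, 0.989, 1.644]]
box1 [([0.273, -0.215, 0.002], 0.93), ([0.418, -0.378, 0.0], 0.89), ([0.265, -0.404, -0.001], 0.89), ([0.573, -0.285, 0.001], 0.71), ([0.434, -0.29, -0.001], 0.68), ([0.44, -0.516, 0.003], 0.56)]
cabinet [([0.77, -0.004, 0.004], 0.56)]
drawer_handle [([0.618, -0.011, 0.101], 0.85)]
drawer_floor []
console [([0.515, 0.358, 0.002], 0.74), ([0.432, -0.285, -0.001], 0.18)]
wheel_centre [([0.459, 0.31, 0.083], 0.71)]
fan_lever_tip [([0.56
[... 631 characters left out ...]
2, 0.362, -0.003], 0.24)]
drawer_handle [([0.617, -0.012, 0.096], 0.69), ([0.773, -0.003, -0.0], 0.62), ([0.512, 0.361, -0.001], 0.45)]
drawer_floor [([0.756, -0.003, 0.02], 0.55), ([0.745, 0.02, 0.122], 0.49)]
console [([0.512, 0.362, -0.001], 0.85)]
wheel_centre [([0.46, 0.306, 0.079], 0.93), ([0.528, 0.43, 0.093], 0.34)]
fan_lever_tip [([0.526, 0.431, 0.093], 0.54), ([0.569, 0.436, 0.166], 0.48)]
lever_hinge [([0.526, 0.43, 0.092], 0.57)]
spray [([0.599, -0.504, 0.002], 0.89)]
hammer [([0.574, -0.279, 0.002], 0.45)]
jar [([0.746, 0.021, 0.128], 0.61)]
mug [([0.719, 0.306, -0.002], 0.9), ([0.522, -0.289, 0.021], 0.52)]
box1_cap [([0.361, -0.361, 0.021], 0.74), ([0.746, 0.018, 0.127], 0.7)]
```

View pics/top0.png

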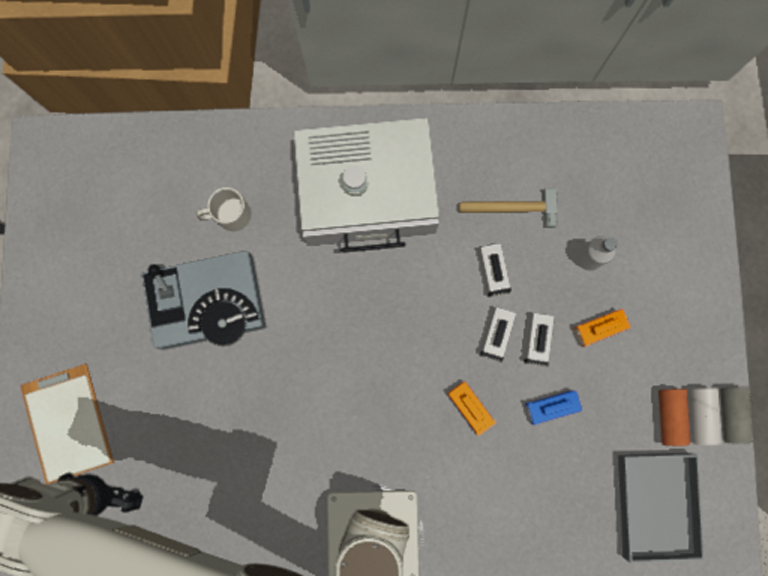

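View pics/side0.png

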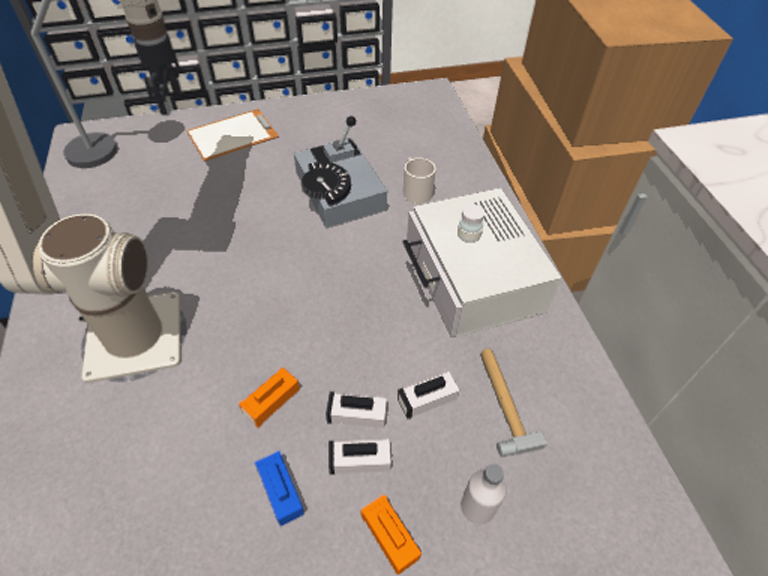

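Three white boxes show, in the 1.5x top view at (495,268), (498,333) and (540,338). Their black cap ends face the robot. The look-alikes are orange at (470,408) and (603,326) and blue at (553,407), which I leave alone. The lever leans away (full), and the wheel's white line points right, near 0–1. Next I'll measure the yaws from depth and check an enlarged crop.

```bash
cat >> h.py <<'E'
def cloud(c):
    v,u=np.mgrid[0:384,0:512]; P=px2w(c,u.ravel(),v.ravel()).reshape(384,512,3); return P
def rect(P,m):
    q=P[m][:,:2].astype(np.float32); return cv2.minAreaRect(q*1000)
E
python3 - <<'E'
from h import *
c=camera("top"); P=cloud(c); save(c,"top1.png",(150,300,280,440),5)
X,Y,Z=P[...,0],P[...,1],P[...,2]
def rep(n,m):
    m=cv2.morphologyEx(m.astype(np.uint8),cv2.MORPH_OPEN,np.ones((2,2)))>0
    print(n,m.sum(),np.round(P[m].mean(0),4),rect(P,m))
rep("cab",(Z>.118)&(Z<.132)&(X>.6)&(abs(Y)<.25))
rep("console",(Z>.063)&(Z<.076)&(Y>.2)&(Y<.55)&(X>.35)&(X<.65))
rep("handle",(Z>.085)&(Z<.108)&(X>.58)&(X<.64)&(abs(Y)<.12))
for b in [(.573,-.283),(.433,-.287),(.418,-.374)]:
    near=np.hypot(X-b[0],Y-b[1])<.075
    rep("rib",near&(Z>.053)&(Z<.075)); rep("body",near&(Z>.032)&(Z<.075)) 
m=(Z>.12)&(Y>.35)&(X>.45)&(X<.66)&(Y<.55); print("lever",P[m].round(3).tolist()[:30])
ww=[px2w(c,u/1.5,v/1.5,.094)[0].round(4).tolist() for u,v in[(221,323),(243,318)]]; print(ww)
c=camera("side"); save(c,"side1.png",(70,160,185,275),8)
E
```

```text
cab 5229 [ 0.7663 -0.0063  0.1303] ((621.127685546875, -21.25885009765625), (601.1083374023438, 302.5398864746094), 4.598268508911133)
console 1831 [0.5235 0.3611 0.0756] ((488.2550048828125, 212.78567504882812), (566.2684936523438, 238.93978881835938), 80.02395629882812)
handle 70 [ 0.6197 -0.0163  0.0771] ((628.1384887695312, -17.654747009277344), (42.41661071777344, 129.7396697998047), 7.392095565795898)
rib 99 [ 0.5696 -0.2847  0.0603] ((571.9507446289062, -285.7455139160156), (60.09955978393555, 22.657915115356445), 8.323647499084473)
body 471 [ 0.5678 -0.2834  0.0466] ((454.9473876953125, -206.76449584960938), (110.05805206298828, 404.0621337890625), 54.8131103515625)
rib 101 [ 0.4259 -0.2862  0.0594] ((426.6828918457031, -287.5614013671875), (21.208187103271484, 58.991363525390625), 72.6580581665039)
body 537 [ 0.425  -0.2919  0.0424] ((419.65008544921875, -312.132568359375), (101.91102600097656, 113.11921691894531), 70.2149887084961)
rib 102 [ 0.4114 -0.374   0.0754] ((358.5364990234375, -228.3685760498047), (56.45133590698242, 369.106689453125), 20.124162673950195)
body 513 
[... 167 characters left out ...]
 0.435, 0.168], [0.577, 0.433, 0.165], [0.573, 0.44, 0.171], [0.572, 0.436, 0.175], [0.572, 0.433, 0.174], [0.574, 0.433, 0.165], [0.573, 0.428, 0.172], [0.575, 0.428, 0.161], [0.57, 0.443, 0.174], [0.57, 0.44, 0.174], [0.568, 0.434, 0.181], [0.569, 0.433, 0.174], [0.569, 0.43, 0.175], [0.569, 0.426, 0.176], [0.57, 0.426, 0.166], [0.567, 0.444, 0.17], [0.566, 0.44, 0.174], [0.566, 0.436, 0.176], [0.565, 0.431, 0.18], [0.565, 0.428, 0.179], [0.566, 0.426, 0.176], [0.567, 0.426, 0.166], [0.568, 0.425, 0.161], [0.564, 0.444, 0.168], [0.563, 0.439, 0.176], [0.562, 0.435, 0.179], [0.562, 0.431, 0.179], [0.563, 0.429, 0.176], [0.563, 0.427, 0.174]]
[[0.4596, 0.3098, 0.094], [0.4693, 0.263, 0.094]]
```

View pics/top1.png

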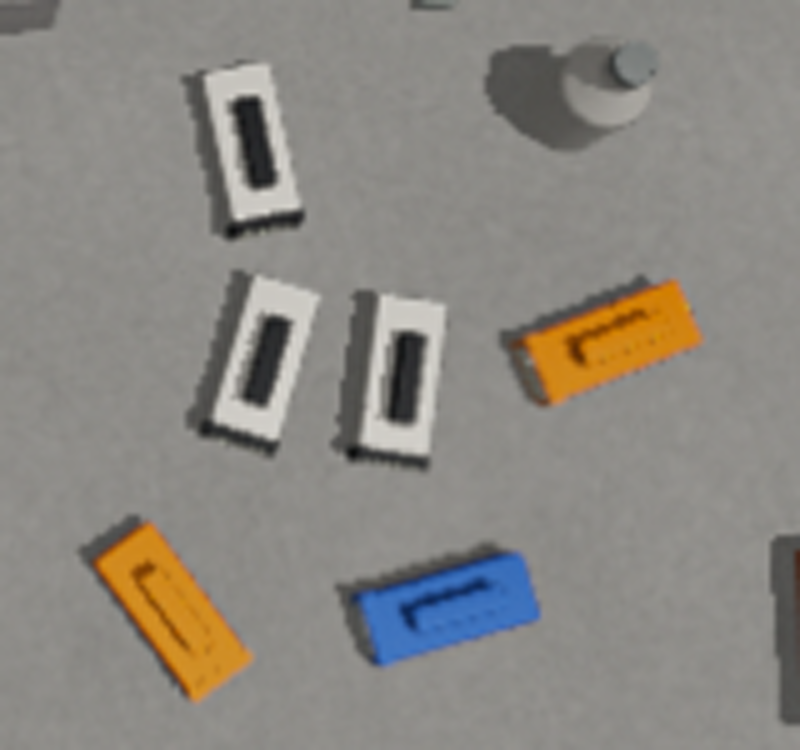

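View pics/side1.png

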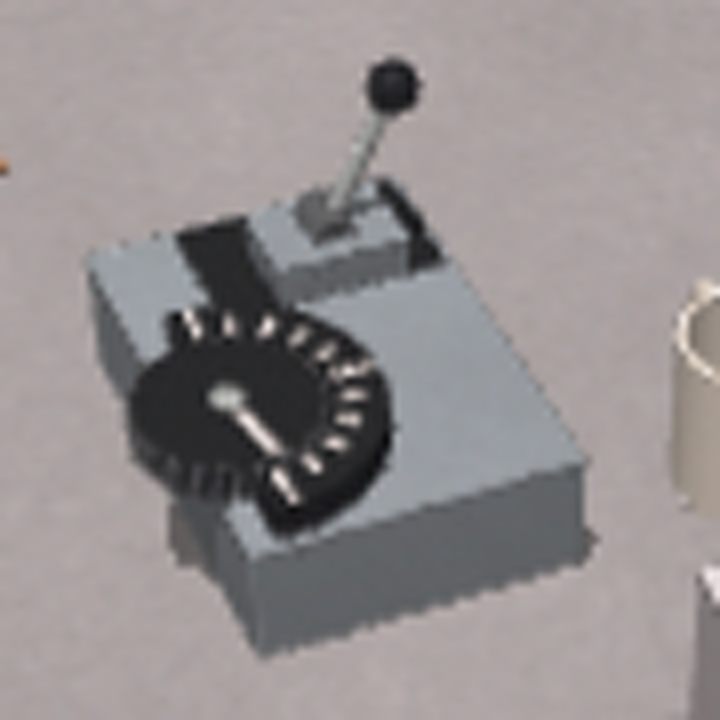

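The crop shows three white boxes with black caps on the robot side. Orange and blue are clearly look-alikes. The wheel line sits around click 0–1. Now I'll refine the yaws and the wheel angle.

```bash
cat >> h.py <<'E'
def big(m,k=2):
    m=cv2.morphologyEx(m.astype(np.uint8),cv2.MORPH_OPEN,np.ones((k,k)))
    n,l,s,_=cv2.connectedComponentsWithStats(m); return l==1+np.argmax(s[1:,4])
def wheel(c,wc,yaw):
    "line angle in console frame"
    g=c["frame"].min(2).astype(float); v,u=np.mgrid[0:384,0:512]
    W=px2w(c,u.ravel(),v.ravel(),.094).reshape(384,512,3)-np.array([*wc,0]); r=np.hypot(W[...,0],W[...,1])
    m=(r>.012)&(r<.033); w=np.clip(g-80,0,None)*m
    m=m&(w>20); d=(W*w[...,None])[m].sum(0); return np.arctan2(d[1],d[0])-yaw, m.sum()
def whites(c,z=.04):
    "white box tops -> centre,yaw; white top face rect incl. rib hole"
    P=cloud(c); hsv=cv2.cvtColor(c["frame"],cv2.COLOR_RGB2HSV); 
    m=((hsv[...,1]<40)&(hsv[...,2]>190)&(P[...,2]>.02)&(P[...,2]<.1)).astype(np.uint8)
    n,l,s,_=cv2.connectedComponentsWithStats(m); out=[]
    for i in range(1,n):
        if s[i,4]<150: continue
        vv,uu=np.nonzero(l==i); q=px2w(c,uu,vv,z); (a,b),(w,h),t=cv2.minAreaRect((q[:,:2]*1000).astype(np.float32))
        if w<h: t+=90; w,h=h,w
        t=(t+90)%180-90
        out.append((round(a),round(b),round(w),round(h),round(t,1),int(s[i,4])))
    return out
E
python3 - <<'E'
from h import *
c=camera("top"); P=cloud(c); X,Y,Z=P[...,0],P[...,1],P[...,2]
v,u=np.mgrid[0:384,0:512]
def rr(m,z):
    m=big(m,3); vv,uu=np.nonzero(m); q=px2w(c,uu,vv,z); return cv2.minAreaRect((q[:,:2]*1000).astype(np.float32))
print("cab",rr((Z>.110)&(Z<.14)&(X>.6)&(abs(Y)<.25),.125))
print("console",rr((Z>.055)&(Y>.2)&(Y<.53)&(X>.38)&(X<.66)&(Z<.085),.07))
print("handle",rr((Z>.08)&(Z<.115)&(X>.58)&(X<.635)&(abs(Y)<.12),.105))
print(whites(c))
for yaw in(0,):print(wheel(c,(.4595,.308),yaw))
for s in("top","side"):
    c=camera(s)
    for t in("box1_cap","box2_cap","lever_hinge","fan_lever_tip","drawer_handle","wheel_centre"):print(s,t,[np.round(x["centre"],3).tolist() for x in pinpoint(t,c) if x["confidence"]>.3],[np.round(x["centre"],3).tolist() for x in search_frame(t,c) if x["confidence"]>.3])
E
```

```text
cab ((765.0679931640625, -0.7406158447265625), (236.2678985595703, 290.4431457519531), 4.353047847747803)
console ((515.0608520507812, 358.88116455078125), (172.233154296875, 242.00100708007812), 10.771445274353027)
handle ((617.5167236328125, -32.193939208984375), (14.476341247558594, 90.4837646484375), 6.045477390289307)
[(577, -282, 98, 41, 9.5, 220), (434, -286, 98, 42, -18.9, 230), (421, -375, 98, 42, -9.8, 217), (239, -739, 113, 20, -1.8, 194)]
(np.float64(-1.1573782329343905), np.int64(18))
top box1_cap [[0.364, -0.365, 0.02]] [[0.414, -0.369, 0.04]]
top box2_cap [] [[0.565, -0.281, 0.038]]
top lever_hinge [[0.528, 0.428, 0.091]] [[0.508, 0.349, 0.071]]
top fan_lever_tip [[0.563, 0.44, 0.164]] [[0.555, 0.436, 0.164]]
top drawer_handle [[0.614, -0.011, 0.102]] [[0.651, -0.009, 0.102]]
top wheel_centre [[0.46, 0.31, 0.08]] [[0.507, 0.351, 0.068]]
side box1_cap [[0.361, -0.365, 0.02]] [[0.41, -0.382, 0.036]]
side box2_cap [] []
side lever_hinge [[0.524, 0.43, 0.094]] [[0.508, 0.304, 0.07]]
side fan_lever_tip [[0.567, 0.435, 0.164]] [[0.555, 0.426, 0.152]]
side drawer_handle [[0.616, -0.012, 0.098], [0.458, 0.305, 0.083]] [[0.652, -0.037, 0.082], [0.512, 0.296, 0.068]]
side wheel_centre [[0.462, 0.305, 0.077]] [[0.514, 0.299, 0.068]]
```

```bash
cat >> h.py <<'E'
def go(x,y,z,deg,o=None):
    "print turn about tool x (rad) to bring tool z to heading deg (tool down), then the shift mm in the turned frame"
    o=o or get_obs(); p=o["eef_pos"]; M=R.from_quat(o["tool_rot"]).as_matrix()
    h=np.degrees(np.arctan2(M[1,2],M[0,2])); t=(deg-h+180)%360-180
    a=np.radians(deg); Z=np.array([np.cos(a),np.sin(a),0]); Y=np.array([-Z[1],Z[0],0]); d=np.array([x,y,z])-p
    print("turn rx",round(-np.radians(t),3),"shift",np.round([-d[2]*1e3,d@Y*1e3,d@Z*1e3],1),"head",round(h,1),"tilt",M[2].round(3))
def ob():
    o=get_obs(); print("t",round(float(o["clock"]),2),"p",np.round(o["eef_pos"],4),"F",np.round(o["ft_force"],1),"w",round(float(o["grip_width"]),4),"q",np.round(o["joint_pos"],2)); return o
E
python3 -c "
from h import *
ob();go(.564,.437,.24,10.3)"
```

```text
t 2.85 p [0.1429 0.4791 0.2313] F [-0.1  0.  -0.2] w 0.0853 q [ 1.28  0.24  0.01  1.34 -0.    1.57]
turn rx -0.47 shift [  -8.7 -116.8  406.8] head -16.6 tilt [-1. -0.  0.]
```

Request:
{"api": "play_rows", "payload": {
  "plan": [
    [0, 0, 0, -0.094, 0, 0, -1],
    [0, 0, 0, -0.094, 0, 0, -1],
    [0, 0, 0, -0.094, 0, 0, -1],
    [0, 0, 0, -0.094, 0, 0, -1],
    [0, 0, 0, -0.094, 0, 0, -1],
    [0, -10, 34, 0, 0, 0, -1],
    [0, -10, 34, 0, 0, 0, -1],
    [0, -10, 34, 0, 0, 0, -1],
    [0, -10, 34, 0, 0, 0, -1],
    [0, -10, 34, 0, 0, 0, -1],
    [0, -10, 34, 0, 0, 0, -1],
    [0, -10, 34, 0, 0, 0, -1],
    [0, -10, 34, 0, 0, 0, -1],
    [0, -10, 34, 0, 0, 0, -1],
    [0, -10, 34, 0, 0, 0, -1],
    [0, -10, 34, 0, 0, 0, -1],
    [0, -7, 33, 0, 0, 0, -1],
    [0, 0, 0, 0, 0, 0, -1],
    [0, 0, 0, 0, 0, 0, -1]
  ]
}}

```text
clock: 4.43
eef_pos: [0.5659, 0.4359, 0.2282]
tool_rot: [-0.063, 0.705, 0.062, 0.703]
ft_force: [-0.0, 0.2, 0.0]
grip_width: 0.0853
```

```bash
python3 -c "
from h import *
ob();go(.564,.437,.143,10.3)
c=camera('side');print([np.round(x['centre'],3).tolist() for x in pinpoint('fan_lever_tip',c)])
c=camera('wrist');print([np.round(x['centre'],3).tolist() for x in pinpoint('fan_lever_tip',c)])
"
```

```text
t 4.43 p [0.5659 0.4359 0.2282] F [-0.   0.2  0. ] w 0.0853 q [0.66 0.72 0.75 1.61 0.   0.48]
turn rx -0.002 shift [85.2  1.4 -1.7] head 10.2 tilt [-1.    -0.001 -0.003]
[[0.568, 0.436, 0.165]]
[[0.568, 0.434, 0.16], [0.719, 0.303, -0.0]]
```

Request:
{"api": "play_rows", "payload": {
  "plan": [
    [28, 0, 0, 0, 0, 0, -1],
    [28, 0, 0, 0, 0, 0, -1],
    [28, 0, 0, 0, 0, 0, -1],
    [0, 0, 0, 0, 0, 0, 1],
    [0, 0, 0, 0, 0, 0, 1],
    [0, 0, 0, 0, 0, 0, 1],
    [0, 0, 0, 0, 0, 0, 1],
    [0, 0, 0, 0, 0, 0, 1]
  ]
}}

```text
clock: 5.3
eef_pos: [0.566, 0.4367, 0.1507]
tool_rot: [-0.064, 0.702, 0.063, 0.706]
ft_force: [5.6, -15.7, 6.8]
grip_width: 0.0256
```

Request:
{"api": "play_rows", "payload": {
  "plan": [
    [-3.5, 0, -7.2, 0, 0, 0, 1],
    [-2.8, 0, -7.5, 0, 0, 0, 1],
    [-2, 0, -7.8, 0, 0, 0, 1],
    [-1.2, 0, -7.9, 0, 0, 0, 1],
    [-0.4, 0, -8, 0, 0, 0, 1],
    [0.4, 0, -8, 0, 0, 0, 1],
    [1.2, 0, -7.9, 0, 0, 0, 1],
    [2, 0, -7.8, 0, 0, 0, 1],
    [2.8, 0, -7.5, 0, 0, 0, 1],
    [3.5, 0, -6.5, 0, 0, 0, 1],
    [0, 0, 0, 0, 0, 0, 1]
  ]
}}

```text
clock: 6.22
eef_pos: [0.4884, 0.4236, 0.1483]
tool_rot: [-0.064, 0.704, 0.064, 0.704]
ft_force: [-0.5, -0.8, -1.2]
grip_width: 0.0001
```

```bash
python3 -c "
from h import *
ob()
c=camera('side');print([np.round(x['centre'],3).tolist() for x in pinpoint('fan_lever_tip',c)])
"
```

```text
t 6.22 p [0.4884 0.4236 0.1483] F [-0.5 -0.8 -1.2] w 0.0001 q [0.71 0.57 0.29 1.29 0.   0.53]
[[0.556, 0.431, 0.167]]
```

Request:
{"api": "play_rows", "payload": {
  "plan": [
    [-30, 0, 0, 0, 0, 0, 1],
    [-30, 0, 0, 0, 0, 0, 1],
    [0, 0, 28, 0, 0, 0, 1],
    [0, 0, 28, 0, 0, 0, 1],
    [0, 0, 28, 0, 0, 0, 1],
    [0, 0, 28, 0, 0, 0, 1],
    [0, 0, 0, 0, 0, 0, 1],
    [0, 0, 0, 0, 0, 0, 1]
  ]
}}

```text
clock: 6.98
eef_pos: [0.6012, 0.443, 0.2046]
tool_rot: [-0.063, 0.705, 0.063, 0.704]
ft_force: [0.1, 0.4, 1.4]
grip_width: 0.0001
```

```bash
python3 -c "
from h import *
ob();go(.526+.07*.984,.43+.07*.179,.14,10.3)
c=camera('side');print([np.round(x['centre'],3).tolist() for x in pinpoint('fan_lever_tip',c)])
c=camera('top');print([np.round(x['centre'],3).tolist() for x in pinpoint('fan_lever_tip',c)])
"
```

```text
t 6.98 p [0.6012 0.443  0.2046] F [0.1 0.4 1.4] w 0.0001 q [0.64 0.81 0.86 1.63 0.   0.46]
turn rx -0.001 shift [64.6  0.6 -6.3] head 10.2 tilt [-1.    -0.001 -0.002]
[[0.556, 0.431, 0.169]]
[[0.418, -0.378, 0.001]]
```

Request:
{"api": "play_rows", "payload": {
  "plan": [
    [21, 0, 0, 0, 0, 0, 1],
    [21, 0, 0, 0, 0, 0, 1],
    [20, 0, 0, 0, 0, 0, 1],
    [0, 0, -12, 0, 0, 0, 1],
    [0, 0, -12, 0, 0, 0, 1],
    [0, 0, -12, 0, 0, 0, 1],
    [0, 0, -12, 0, 0, 0, 1],
    [0, 0, -12, 0, 0, 0, 1],
    [0, 0, -12, 0, 0, 0, 1],
    [0, 0, -12, 0, 0, 0, 1],
    [0, 0, 0, 0, 0, 0, 1]
  ]
}}

```text
clock: 8.1
eef_pos: [0.5151, 0.4284, 0.1479]
tool_rot: [-0.064, 0.703, 0.065, 0.705]
ft_force: [1.0, -1.4, 0.8]
grip_width: 0.0001
```

```bash
python3 -c "
from h import *
ob()
for n in ('side','top'):
  c=camera(n);print([np.round(x['centre'],3).tolist() for x in pinpoint('fan_lever_tip',c)])
"
```

```text
t 8.1 p [0.5151 0.4284 0.1479] F [ 1.  -1.4  0.8] w 0.0001 q [ 0.69  0.62  0.37  1.32 -0.    0.51]
[[0.358, -0.364, 0.019], [0.415, -0.374, 0.002], [0.491, 0.42, 0.164], [0.746, 0.02, 0.124]]
[[0.491, 0.424, 0.161]]
```

Request:
{"api": "play_rows", "payload": {
  "plan": [
    [0, 0, -2, 0, 0, 0, 1],
    [0, 0, -2, 0, 0, 0, 1],
    [0, 0, 0, 0, 0, 0, 1]
  ]
}}

```text
clock: 8.55
eef_pos: [0.5144, 0.4279, 0.1454]
tool_rot: [-0.063, 0.703, 0.064, 0.705]
ft_force: [4.0, 1.6, 0.4]
grip_width: -0.0003
```

```bash
python3 -c "
from h import *
ob()
for n in ('side','top'):
  c=camera(n);print([np.round(x['centre'],3).tolist() for x in pinpoint('fan_lever_tip',c)])
a=np.radians(10.3);C=np.array([np.cos(a),np.sin(a)]);Y=np.array([-C[1],C[0]])
w=np.array([.4597,.3078]);r=.046+.011+.012
for ph in(40,):
  t=np.radians(ph);q=w-C*r*np.cos(t)+Y*r*np.sin(t);print(q);go(*q,.24,10.3)
"
```

```text
t 8.55 p [0.5144 0.4279 0.1454] F [4.  1.6 0.4] w -0.0003 q [ 0.69  0.62  0.37  1.31 -0.    0.51]
[[0.493, 0.42, 0.164], [0.745, 0.018, 0.123]]
[[0.49, 0.426, 0.164], [0.769, -0.006, 0.004]]
[0.39976443 0.34198665]
turn rx -0.0 shift [ -94.5  -64.  -128.2] head 10.3 tilt [-1.     0.     0.002]
```

```bash
python3 -c "
from h import *
a=np.radians(10.3);C=np.array([np.cos(a),np.sin(a)]);Y=np.array([-C[1],C[0]])
w=np.array([.4597,.3078]);q=w-C*.072+Y*.03;print(q);go(*q,.074,10.3)
"
```

```text
[0.38349621 0.32444279]
turn rx -0.0 shift [  71.5  -78.4 -147.3] head 10.3 tilt [-1.     0.     0.002]
```

Request:
{"api": "play_rows", "payload": {
  "plan": [
    [-30, 0, 3, 0, 0, 0, 1],
    [-30, 0, 0, 0, 0, 0, 1],
    [-30, 0, 0, 0, 0, 0, 1],
    [0, -13, -25, 0, 0, 0, 1],
    [0, -13, -25, 0, 0, 0, 1],
    [0, -13, -25, 0, 0, 0, 1],
    [0, -13, -25, 0, 0, 0, 1],
    [0, -13, -25, 0, 0, 0, 1],
    [0, -13, -25, 0, 0, 0, 1],
    [30, 0, 0, 0, 0, 0, 1],
    [30, 0, 0, 0, 0, 0, 1],
    [30, 0, 0, 0, 0, 0, 1],
    [30, 0, 0, 0, 0, 0, 1],
    [30, 0, 0, 0, 0, 0, 1],
    [11, 0, 0, 0, 0, 0, 1],
    [0, 0, 4, 0, 0, 0, 1],
    [0, 0, 4, 0, 0, 0, 1],
    [0, 0, 0, 0, 0, 0, 1]
  ]
}}

```text
clock: 10.25
eef_pos: [0.3918, 0.327, 0.0755]
tool_rot: [-0.063, 0.704, 0.064, 0.705]
ft_force: [-0.4, 0.0, 0.6]
grip_width: -0.0003
```

Request:
{"api": "play_rows", "payload": {
  "plan": [
    [0, 0, 3, 0, 0, 0, 1],
    [0, 0, 3, 0, 0, 0, 1],
    [0, 0, 0, 0, 0, 0, 1]
  ]
}}

```text
clock: 10.5
eef_pos: [0.3975, 0.3278, 0.0755]
tool_rot: [-0.063, 0.703, 0.064, 0.705]
ft_force: [0.5, 0.5, -0.1]
grip_width: -0.0003
```

```bash
python3 -c "
from h import *
o=ob()
a=np.radians(10.3);C=np.array([np.cos(a),np.sin(a)]);Y=np.array([-C[1],C[0]])
w=np.array([.4597,.3078]);d=o['eef_pos'][:2]-w;print(d@C,d@Y)
"
```

```text
t 10.5 p [0.3975 0.3278 0.0755] F [ 0.5  0.5 -0.1] w -0.0003 q [ 0.69  0.39 -0.22  0.96 -0.    0.51]
-0.057602162074585524 0.03082948798488549
```

Request:
{"api": "play_rows", "payload": {
  "plan": [
    [0, 0, 2, 0, 0, 0, 1],
    [0, 0, 2, 0, 0, 0, 1],
    [0, 0, 0, 0, 0, 0, 1]
  ]
}}

```text
clock: 10.75
eef_pos: [0.4006, 0.328, 0.0746]
tool_rot: [-0.063, 0.704, 0.064, 0.704]
ft_force: [-0.4, 0.1, 0.3]
grip_width: -0.0002
```

Request:
{"api": "play_rows", "payload": {
  "plan": [
    [0, 0, 2, 0, 0, 0, 1],
    [0, 0, 2, 0, 0, 0, 1],
    [0, 0, 0, 0, 0, 0, 1]
  ]
}}

```text
clock: 11.0
eef_pos: [0.4044, 0.3286, 0.0743]
tool_rot: [-0.064, 0.704, 0.064, 0.704]
ft_force: [0.1, -0.5, -0.3]
grip_width: -0.0002
```

Request:
{"api": "play_rows", "payload": {
  "plan": [
    [0, 0, -5, 0, 0, 0, 1],
    [0, 0, -5, 0, 0, 0, 1],
    [0, -8, 0, 0, 0, 0, 1],
    [0, -8, 0, 0, 0, 0, 1],
    [0, 0, 0, 0, 0, 0, 1],
    [0, 0, 2, 0, 0, 0, 1],
    [0, 0, 2, 0, 0, 0, 1],
    [0, 0, 0, 0, 0, 0, 1]
  ]
}}

```text
clock: 11.67
eef_pos: [0.4018, 0.312, 0.0745]
tool_rot: [-0.063, 0.704, 0.064, 0.705]
ft_force: [0.7, 0.3, 0.4]
grip_width: -0.0
```

Request:
{"api": "play_rows", "payload": {
  "plan": [
    [0, 0, 1.5, 0, 0, 0, 1],
    [0, 0, 1.5, 0, 0, 0, 1],
    [0, 0, 0, 0, 0, 0, 1]
  ]
}}

```text
clock: 11.92
eef_pos: [0.4027, 0.3121, 0.0741]
tool_rot: [-0.064, 0.705, 0.064, 0.703]
ft_force: [-4.5, -0.3, 4.4]
grip_width: -0.0
```

Request:
{"api": "play_rows", "payload": {
  "plan": [
    [0, -4, 0, 0, 0, 0, 1],
    [0, -4, 0, 0, 0, 0, 1],
    [0, -4, 0, 0, 0, 0, 1],
    [0, -4, 0, 0, 0, 0, 1],
    [0, -4, 0, 0, 0, 0, 1],
    [0, -4, 0, 0, 0, 0, 1],
    [0, -4, 0, 0, 0, 0, 1],
    [0, 0, 0, 0, 0, 0, 1]
  ]
}}

```text
clock: 12.58
eef_pos: [0.4081, 0.2839, 0.0741]
tool_rot: [-0.064, 0.705, 0.063, 0.704]
ft_force: [-5.2, -1.7, 3.0]
grip_width: 0.0002
```

```bash
python3 -c "
from h import *
o=ob()
c=camera('top');print(wheel(c,(.4597,.3078),.18)); save(c,'wh1.png',(160,240,90,180),8)
"
```

```text
t 12.58 p [0.4081 0.2839 0.0741] F [-5.2 -1.7  3. ] w 0.0002 q [ 0.61  0.36 -0.26  0.95  0.    0.43]
(np.float64(-0.29538065258237534), np.int64(37))
```

View pics/wh1.png

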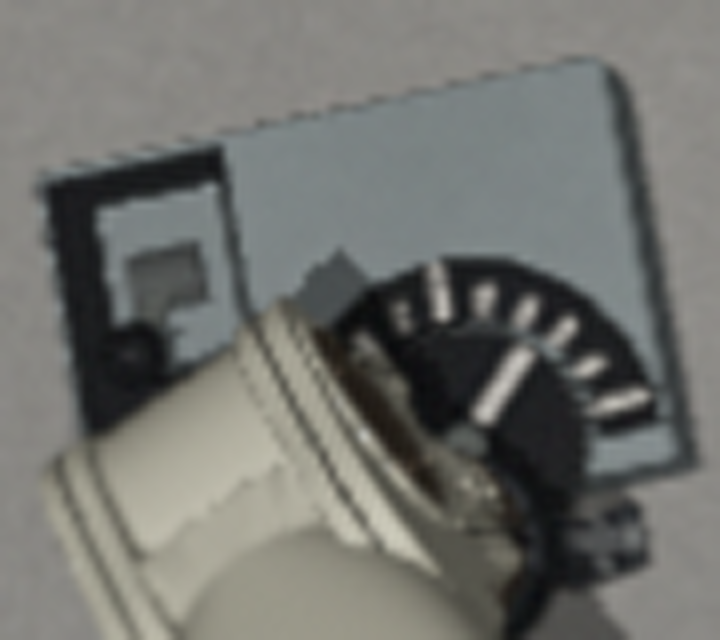

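The line stands at about 2.4 clicks, after a stroke of about 0.6 rad. I'll repeat the stroke.

Request:
{"api": "play_rows", "payload": {
  "plan": [
    [0, 0, -8, 0, 0, 0, 1],
    [0, 16, 0, 0, 0, 0, 1],
    [0, 16, 0, 0, 0, 0, 1],
    [0, 0, 8, 0, 0, 0, 1],
    [0, 0, 0, 0, 0, 0, 1],
    [0, -4, 0, 0, 0, 0, 1],
    [0, -4, 0, 0, 0, 0, 1],
    [0, -4, 0, 0, 0, 0, 1],
    [0, -4, 0, 0, 0, 0, 1],
    [0, -4, 0, 0, 0, 0, 1],
    [0, -4, 0, 0, 0, 0, 1],
    [0, -4, 0, 0, 0, 0, 1],
    [0, -4, 0, 0, 0, 0, 1],
    [0, 0, 0, 0, 0, 0, 1],
    [0, 0, -8, 0, 0, 0, 1]
  ]
}}

```text
clock: 13.88
eef_pos: [0.4028, 0.2832, 0.0745]
tool_rot: [-0.063, 0.703, 0.063, 0.705]
ft_force: [0.9, 0.6, 0.7]
grip_width: 0.0001
```

Request:
{"api": "play_rows", "payload": {
  "plan": [
    [0, 16, 0, 0, 0, 0, 1],
    [0, 16, 0, 0, 0, 0, 1],
    [0, 0, 8, 0, 0, 0, 1],
    [0, 0, 0, 0, 0, 0, 1],
    [0, -4, 0, 0, 0, 0, 1],
    [0, -4, 0, 0, 0, 0, 1],
    [0, -4, 0, 0, 0, 0, 1],
    [0, -4, 0, 0, 0, 0, 1],
    [0, -4, 0, 0, 0, 0, 1],
    [0, -4, 0, 0, 0, 0, 1],
    [0, 0, 0, 0, 0, 0, 1],
    [0, 0, -8, 0, 0, 0, 1],
    [0, 0, -30, 0, 0, 0, 1],
    [0, 0, -30, 0, 0, 0, 1],
    [0, 0, -30, 0, 0, 0, 1],
    [0, 0, 0, 0, 0, 0, 1]
  ]
}}

```text
clock: 15.22
eef_pos: [0.3057, 0.2715, 0.0732]
tool_rot: [-0.066, 0.706, 0.063, 0.702]
ft_force: [-1.2, -0.6, -1.3]
grip_width: 0.0
```

```bash
python3 -c "
from h import *
o=ob()
c=camera('top');print(wheel(c,(.4597,.3078),.18)); save(c,'wh2.png',(160,240,90,180),8)
"
```

```text
t 15.22 p [0.3057 0.2715 0.0732] F [-1.2 -0.6 -1.3] w 0.0 q [ 0.73  0.22 -0.48  0.88 -0.    0.54]
(np.float64(0.6336871525641437), np.int64(19))
```

View pics/wh2.png

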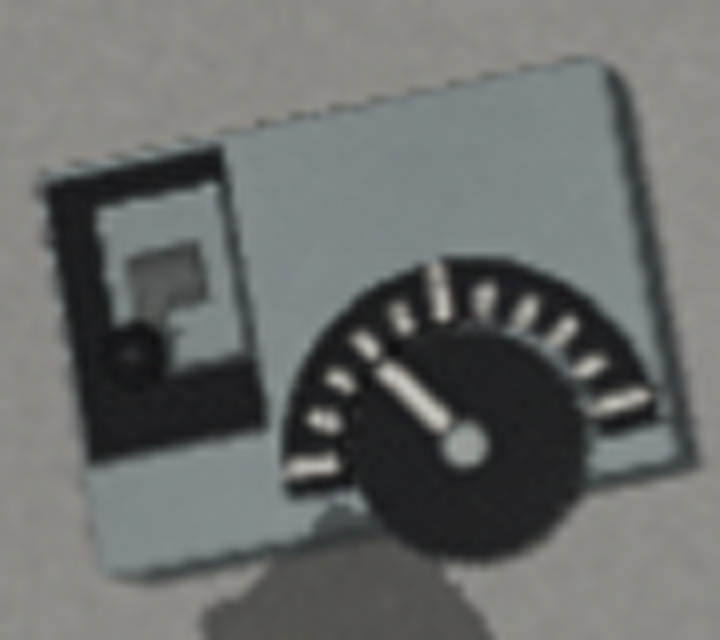

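The line now points at mark 7 (pixel (383,368) against the mark at (368,346)); it measures 2.13 rad, within tolerance. Next I'll locate the handle gap precisely.

```bash
python3 - <<'E'
from h import *
for n in("top","side"):
    c=camera(n); P=cloud(c); g=c["frame"].mean(2)
    a=np.radians(4.4); C=np.array([np.cos(a),np.sin(a)]);Y=np.array([-C[1],C[0]])
    d=P[...,:2]-np.array([.616,-.0115]); X=d@C*1e3; L=d@Y*1e3
    # bar points and panel-top points by lateral slice
    bar=(abs(X)<25)&(abs(L)<62)&(P[...,2]>.09)&(P[...,2]<.112)&(g<70)
    pan=(X>22)&(X<60)&(abs(L)<130)&(P[...,2]>.105)
    for k in(-50,-25,0,25,50):
        b=bar&(abs(L-k)<12); p=pan&(abs(L-k)<12)
        print(n,k,b.sum(),X[b].mean().round(1) if b.any() else None, np.percentile(X[b],[5,95]).round(1) if b.any() else None,P[b][:,2].mean().round(3) if b.any() else None,"pan front",np.percentile(X[p],[2,10]).round(1) if p.any() else None)
    print([(np.round(x['centre'],3).tolist(),round(x['confidence'],2)) for x in pinpoint('drawer_handle',c)])
    if n=="top": save(c,"han.png",(140,180,215,285),10)
go(.636,-.0075,.2,4.4)
E
```

```text
top -50 35 4.3 [-5.5 22.2] 0.106 pan front [26.8 34.6]
top -25 23 -1.4 [-6.1  2.8] 0.106 pan front [34.5 35.2]
top 0 22 -1.5 [-5.   2.7] 0.105 pan front [34.  36.2]
top 25 20 -0.7 [-4.6  3. ] 0.105 pan front [33.3 35.3]
top 50 34 6.2 [-4.9 23. ] 0.105 pan front [26.1 34.3]
[([0.616, -0.013, 0.102], 0.86)]
side -50 31 4.7 [-4.7 22.6] 0.107 pan front [25.1 33.7]
side -25 17 -1.8 [-5.8  2.1] 0.107 pan front [34.2 35.1]
side 0 18 -1.9 [-5.6  1.7] 0.107 pan front [33.8 35.6]
side 25 15 -2.0 [-5.2  1.5] 0.107 pan front [34.6 35. ]
side 50 31 4.6 [-5.1 21.7] 0.107 pan front [25.2 34.3]
[([0.614, -0.014, 0.096], 0.6), ([0.746, 0.018, 0.126], 0.39)]
turn rx 0.103 shift [-125.2 -307.2  300.6] head 10.3 tilt [-1.     0.001  0.003]
```

View pics/han.png

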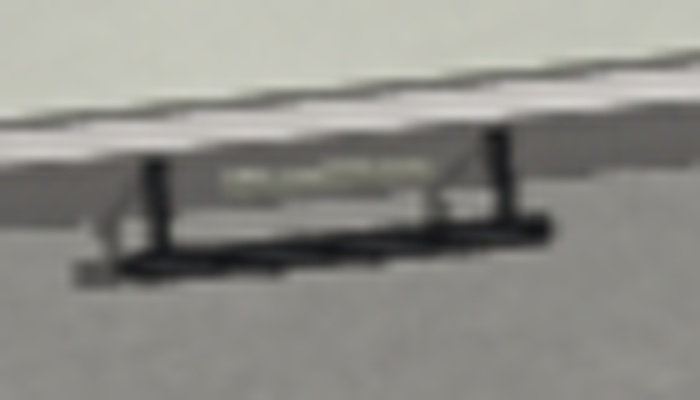

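Request:
{"api": "play_rows", "payload": {
  "plan": [
    [-31, 0, 0, 0, 0, 0, 1],
    [-31, 0, 0, 0, 0, 0, 1],
    [-31, 0, 0, 0, 0, 0, 1],
    [-31, 0, 0, 0.103, 0, 0, 1],
    [0, -28, 27, 0, 0, 0, 1],
    [0, -28, 27, 0, 0, 0, 1],
    [0, -28, 27, 0, 0, 0, 1],
    [0, -28, 27, 0, 0, 0, 1],
    [0, -28, 27, 0, 0, 0, 1],
    [0, -28, 27, 0, 0, 0, 1],
    [0, -28, 27, 0, 0, 0, 1],
    [0, -28, 27, 0, 0, 0, 1],
    [0, -28, 27, 0, 0, 0, 1],
    [0, -28, 27, 0, 0, 0, 1],
    [0, -28, 30, 0, 0, 0, 1],
    [0, 0, 0, 0, 0, 0, 1],
    [0, 0, 0, 0, 0, 0, 1]
  ]
}}

```text
clock: 16.88
eef_pos: [0.6357, -0.0117, 0.1959]
tool_rot: [-0.026, 0.707, 0.026, 0.706]
ft_force: [0.1, 0.7, -1.0]
grip_width: 0.0001
```

```bash
python3 -c "
from h import *
ob();go(.6352,-.01,.085,4.4)"
```

```text
t 16.88 p [ 0.6357 -0.0117  0.1959] F [ 0.1  0.7 -1. ] w 0.0001 q [-0.02  0.53  0.35  1.39 -0.   -0.09]
turn rx -0.004 shift [110.9   1.7  -0.4] head 4.2 tilt [-1.    -0.    -0.002]
```

Request:
{"api": "play_rows", "payload": {
  "plan": [
    [28, 1, 0, 0, 0, 0, 1],
    [28, 0, 0, 0, 0, 0, 1],
    [20, 0, 0, 0, 0, 0, 1],
    [10, 0, 0, 0, 0, 0, 1],
    [0, 0, 0, 0, 0, 0, 1]
  ]
}}

```text
clock: 17.3
eef_pos: [0.6316, -0.0074, 0.1097]
tool_rot: [-0.027, 0.708, 0.028, 0.705]
ft_force: [-0.4, 0.1, 0.2]
grip_width: -0.0002
```

Request:
{"api": "play_rows", "payload": {
  "plan": [
    [12, 0, 0, 0, 0, 0, 1],
    [12, 0, 0, 0, 0, 0, 1],
    [0, 0, 0, 0, 0, 0, 1]
  ]
}}

```text
clock: 17.55
eef_pos: [0.6333, -0.0075, 0.088]
tool_rot: [-0.027, 0.707, 0.028, 0.706]
ft_force: [-0.9, -0.8, 0.0]
grip_width: -0.0002
```

Request:
{"api": "play_rows", "payload": {
  "plan": [
    [0, 0, -4, 0, 0, 0, 1],
    [0, 0, -8, 0, 0, 0, 1],
    [0, 0, -12, 0, 0, 0, 1],
    [0, 0, -12, 0, 0, 0, 1],
    [0, 0, -12, 0, 0, 0, 1],
    [0, 0, -12, 0, 0, 0, 1],
    [0, 0, -12, 0, 0, 0, 1],
    [0, 0, -12, 0, 0, 0, 1],
    [0, 0, -12, 0, 0, 0, 1],
    [0, 0, -12, 0, 0, 0, 1],
    [0, 0, -12, 0, 0, 0, 1],
    [0, 0, -12, 0, 0, 0, 1],
    [0, 0, -12, 0, 0, 0, 1],
    [0, 0, -12, 0, 0, 0, 1],
    [0, 0, -10, 0, 0, 0, 1],
    [0, 0, -5, 0, 0, 0, 1],
    [0, 0, 0, 0, 0, 0, 1]
  ]
}}

```text
clock: 18.97
eef_pos: [0.4634, -0.0212, 0.09]
tool_rot: [-0.027, 0.706, 0.027, 0.707]
ft_force: [0.4, 1.0, 0.6]
grip_width: -0.0005
```

Request:
{"api": "play_rows", "payload": {
  "plan": [
    [0, 0, -3, 0, 0, 0, 1],
    [0, 0, -2, 0, 0, 0, 1],
    [0, 0, 0, 0, 0, 0, 1]
  ]
}}

```text
clock: 19.22
eef_pos: [0.4621, -0.0214, 0.0898]
tool_rot: [-0.027, 0.704, 0.027, 0.709]
ft_force: [5.5, 1.0, 0.5]
grip_width: -0.0001
```

Request:
{"api": "play_rows", "payload": {
  "plan": [
    [0, 0, 7, 0, 0, 0, 1],
    [-20, 0, 0, 0, 0, 0, 1],
    [-30, 0, 0, 0, 0, 0, 1],
    [-40, 0, 0, 0, 0, 0, 1],
    [-40, 0, 0, 0, 0, 0, -1],
    [0, 0, -40, 0, 0, 0, -1],
    [0, 0, -40, 0, 0, 0, -1],
    [0, 0, -40, 0, 0, 0, -1],
    [0, 0, -40, 0, 0, 0, -1],
    [0, 0, 0, 0, 0, 0, -1]
  ]
}}

```text
clock: 20.05
eef_pos: [0.2977, -0.0332, 0.2171]
tool_rot: [-0.027, 0.709, 0.027, 0.704]
ft_force: [-0.6, 0.0, -0.8]
grip_width: 0.0722
```

```bash
python3 - <<'E'
from h import *
ob()
for n in("top","side"):
    c=camera(n)
    if n=="top": print(whites(c)); save(c,"open.png",(120,280,200,400),4)
    for t in("drawer_floor","drawer_handle","box1","fan_lever_tip"):print(n,t,[(np.round(x['centre'],3).tolist(),round(x['confidence'],2)) for x in pinpoint(t,c)][:6])
E
```

```text
t 20.05 p [ 0.2977 -0.0332  0.2171] F [-0.6  0.  -0.8] w 0.0722 q [-0.11 -0.15 -0.45  1.28 -0.   -0.19]
[(577, -282, 98, 41, 9.5, 219), (434, -286, 98, 42, -18.9, 230), (421, -375, 98, 42, -9.8, 219), (239, -740, 113, 20, -4.1, 206)]
top drawer_floor [([0.587, -0.012, 0.016], 0.85)]
top drawer_handle [([0.446, -0.025, 0.103], 0.66)]
top box1 [([0.418, -0.376, -0.001], 0.94), ([0.263, -0.403, 0.001], 0.93), ([0.438, -0.513, 0.003], 0.9), ([0.572, -0.286, 0.0], 0.73), ([0.433, -0.289, 0.005], 0.72)]
top fan_lever_tip [([0.489, 0.425, 0.162], 0.6), ([0.462, 0.308, 0.084], 0.31)]
side drawer_floor [([0.586, -0.018, 0.02], 0.62)]
side drawer_handle [([0.448, -0.024, 0.096], 0.9)]
side box1 [([0.429, -0.285, -0.002], 0.82), ([0.27, -0.399, -0.002], 0.75), ([0.439, -0.521, 0.003], 0.68), ([0.273, -0.218, -0.0], 0.66), ([0.414, -0.373, 0.002], 0.65), ([0.573, -0.28, 0.0], 0.57)]
side fan_lever_tip [([0.491, 0.419, 0.165], 0.4)]
```

View pics/open.png

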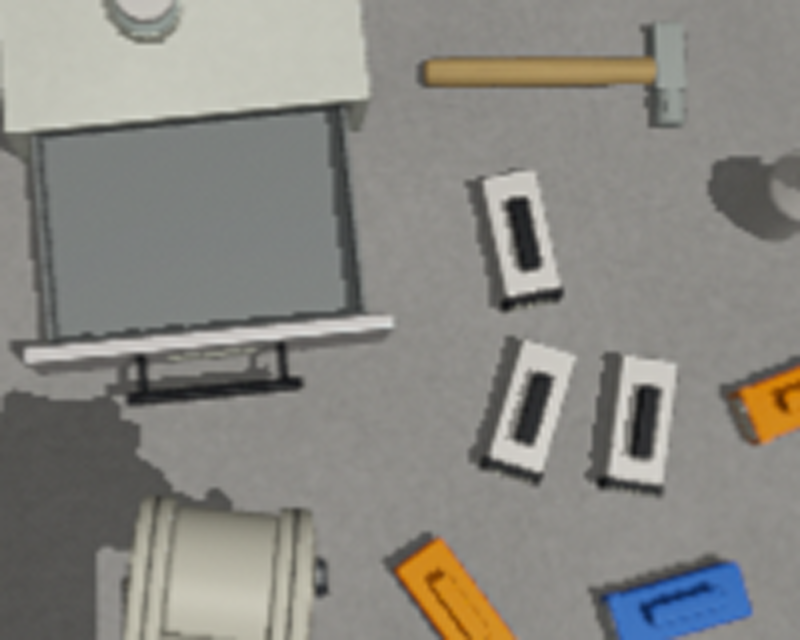

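The drawer is open and its floor is empty. Next, the rib poses.

```bash
cat >> h.py <<'E'
def ribs(c):
    g=c["frame"].max(2); out=[]
    for a,b,w,h,t,n in whites(c):
        if abs(w-98)>8: continue
        q=np.array([a,b])/1000; th=np.radians(t); C=np.array([np.cos(th),np.sin(th)]); Y=np.array([-C[1],C[0]])
        v,u=np.mgrid[0:384,0:512]; W=px2w(c,u.ravel(),v.ravel(),.064)[:,:2].reshape(384,512,2)-q
        wgt=np.clip(120-g.astype(float),0,60)*(abs(W@C)<.042)*(abs(W@Y)<.018)
        m=wgt>0; p=W[m]; ww=wgt[m]; mu=(p*ww[:,None]).sum(0)/ww.sum(); S=np.cov(p.T,aweights=ww); e=np.linalg.eigh(S)[1][:,1]
        out.append(((q+mu).round(4).tolist(),round(float(np.degrees(np.arctan(e[1]/e[0]))),1),"white",t))
    return out
E
python3 - <<'E'
from h import *
for n in("top","side"): print(n,ribs(camera(n)))
go(.572,-.285,.2,9)
E
```

```text
top [([0.5721, -0.2794], 9.4, 'white', 9.5), ([0.4304, -0.2813], -18.9, 'white', -18.9), ([0.4174, -0.3706], -10.2, 'white', -9.8)]
side [([0.5712, -0.2839], 11.3, 'white', 9.7), ([0.4305, -0.2857], -19.0, 'white', -18.9), ([0.4165, -0.3749], -10.0, 'white', -10.1)]
turn rx -0.08 shift [  18.1 -290.2  223.2] head 4.4 tilt [-1.     0.    -0.001]
```

```bash
python3 -c "
from h import *
go(.572,-.283,.15,9.8)"
```

```text
turn rx -0.094 shift [  68.1 -291.3  219.5] head 4.4 tilt [-1.     0.    -0.001]
```

Request:
{"api": "play_rows", "payload": {
  "plan": [
    [0, 0, 0, -0.094, 0, 0, -1],
    [5, -29, 22, 0, 0, 0, -1],
    [5, -29, 22, 0, 0, 0, -1],
    [5, -29, 22, 0, 0, 0, -1],
    [5, -29, 22, 0, 0, 0, -1],
    [5, -29, 22, 0, 0, 0, -1],
    [5, -29, 22, 0, 0, 0, -1],
    [5, -29, 22, 0, 0, 0, -1],
    [5, -29, 22, 0, 0, 0, -1],
    [5, -29, 22, 0, 0, 0, -1],
    [5, -29, 22, 0, 0, 0, -1],
    [0, 0, 0, 0, 0, 0, -1],
    [0, 0, 0, 0, 0, 0, -1]
  ]
}}

```text
clock: 21.73
eef_pos: [0.5722, -0.2824, 0.1648]
tool_rot: [-0.059, 0.706, 0.061, 0.703]
ft_force: [-1.4, 0.5, 0.3]
grip_width: 0.0858
```

```bash
python3 -c "
from h import *
ob();go(.572,-.283,.044,9.8)
c=camera('wrist');print(ribs(c), [np.round(x['centre'],3).tolist() for x in pinpoint('box1',c)])"
```

```text
t 21.73 p [ 0.5722 -0.2824  0.1648] F [-1.4  0.5  0.3] w 0.0858 q [-0.46  0.55  0.3   1.32  0.   -0.63]
turn rx -0.001 shift [120.8  -0.5  -0.3] head 9.7 tilt [-1.     0.003 -0.004]
[([0.4361, -0.2861], -20.2, 'white', -18.6)] [[0.439, -0.516, -0.0], [0.414, -0.373, 0.001], [0.426, -0.282, -0.002], [0.575, -0.279, 0.001]]
```

Request:
{"api": "play_rows", "payload": {
  "plan": [
    [35, 0, 0, 0, 0, 0, -1],
    [35, 0, 0, 0, 0, 0, -1],
    [30, 0, 0, 0, 0, 0, -1],
    [19, 0, 0, 0, 0, 0, -1],
    [0, 0, 0, 0, 0, 0, -1],
    [0, 0, 0, 0, 0, 0, 1],
    [0, 0, 0, 0, 0, 0, 1],
    [0, 0, 0, 0, 0, 0, 1],
    [0, 0, 0, 0, 0, 0, 1],
    [0, 0, 0, 0, 0, 0, 1],
    [0, 0, 0, 0, 0, 0, 1]
  ]
}}

```text
clock: 22.75
eef_pos: [0.5728, -0.2822, 0.0509]
tool_rot: [-0.061, 0.704, 0.06, 0.705]
ft_force: [1.8, -0.8, -1.9]
grip_width: 0.0142
```

Request:
{"api": "play_rows", "payload": {
  "plan": [
    [-15, 0, 0, 0, 0, 0, 1],
    [-30, 0, 0, 0, 0, 0, 1],
    [-30, 0, 0, 0, 0, 0, 1],
    [-35, 0, 0, 0, 0, 0, 1],
    [-35, 0, 0, 0, 0, 0, 1],
    [0, 0, 0, 0, 0, 0, 1]
  ]
}}

```text
clock: 23.25
eef_pos: [0.5754, -0.2833, 0.2026]
tool_rot: [-0.063, 0.701, 0.058, 0.708]
ft_force: [2.1, -1.3, -1.6]
grip_width: 0.0147
```

```bash
python3 -c "
from h import *
ob();go(.5715,.0575,.19,4.4)"
```

```text
t 23.25 p [ 0.5754 -0.2833  0.2026] F [ 2.1 -1.3 -1.6] w 0.0147 q [-0.46  0.53  0.36  1.39  0.   -0.63]
turn rx 0.094 shift [ 12.6 340.1  22.3] head 9.8 tilt [-1.    -0.008  0.011]
```

Request:
{"api": "play_rows", "payload": {
  "plan": [
    [0, 0, 0, 0.047, 0, 0, 1],
    [0, 0, 0, 0.047, 0, 0, 1],
    [0, 12, 1, 0, 0, 0, 1],
    [0, 24, 1.5, 0, 0, 0, 1],
    [0, 24, 1.5, 0, 0, 0, 1],
    [0, 24, 1.5, 0, 0, 0, 1],
    [0, 24, 1.5, 0, 0, 0, 1],
    [0, 24, 1.5, 0, 0, 0, 1],
    [0, 24, 1.5, 0, 0, 0, 1],
    [0, 24, 1.5, 0, 0, 0, 1],
    [0, 24, 1.5, 0, 0, 0, 1],
    [0, 24, 1.5, 0, 0, 0, 1],
    [0, 24, 1.5, 0, 0, 0, 1],
    [0, 24, 1.5, 0, 0, 0, 1],
    [0, 24, 1.5, 0, 0, 0, 1],
    [0, 24, 1.5, 0, 0, 0, 1],
    [0, 24, 1.5, 0, 0, 0, 1],
    [0, 12, 1, 0, 0, 0, 1],
    [0, 4, 0, 0, 0, 0, 1],
    [0, 0, 0, 0, 0, 0, 1]
  ]
}}

```text
clock: 24.92
eef_pos: [0.5662, 0.084, 0.1937]
tool_rot: [-0.028, 0.707, 0.028, 0.706]
ft_force: [-1.1, -0.0, -3.7]
grip_width: 0.0143
```

```bash
python3 -c "
from h import *
ob();go(.5715,.0575,.073,4.4)
for n in ('top','side'):
  c=camera(n);print([np.round(x['centre'],3).tolist() for x in pinpoint('box1',c)])
save(c,'hold.png',(80,260,200,400),4)"
```

```text
t 24.92 p [0.5662 0.084  0.1937] F [-1.1 -0.  -3.7] w 0.0143 q [ 0.15  0.4   0.14  1.3  -0.    0.07]
turn rx 0.003 shift [120.7 -26.8   3.2] head 4.6 tilt [-1.    -0.    -0.001]
[[0.272, -0.216, 0.002], [0.268, -0.402, -0.002], [0.434, -0.286, 0.002], [0.418, -0.374, 0.001], [0.439, -0.513, 0.004], [0.461, 0.31, 0.083]]
[[0.274, -0.22, -0.002], [0.564, 0.084, 0.143], [0.428, -0.284, -0.001], [0.446, -0.522, 0.004], [0.412, -0.373, -0.001], [0.265, -0.398, -0.001]]
```

View pics/hold.png

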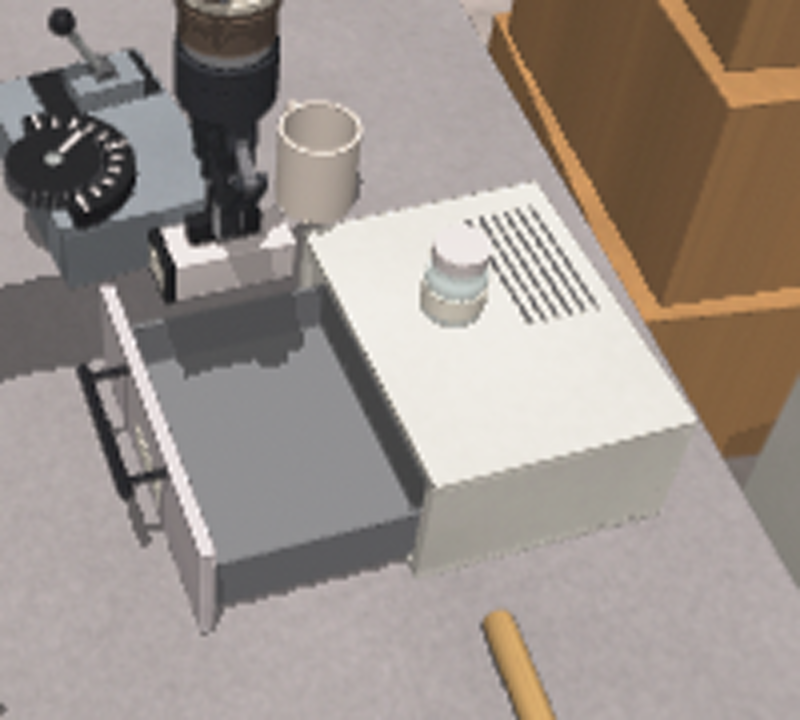

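The box is held level, with its black cap towards the handle.

Request:
{"api": "play_rows", "payload": {
  "plan": [
    [0, -13, 1.5, 0, 0, 0, 1],
    [0, -13, 1.5, 0, 0, 0, 1],
    [30, 0, 0, 0, 0, 0, 1],
    [30, 0, 0, 0, 0, 0, 1],
    [30, 0, 0, 0, 0, 0, 1],
    [15, 0, 0, 0, 0, 0, 1],
    [10, 0, 0, 0, 0, 0, 1],
    [4, 0, 0, 0, 0, 0, 1],
    [0, 0, 0, 0, 0, 0, 1],
    [0, 0, 0, 0, 0, 0, 1]
  ]
}}

```text
clock: 25.95
eef_pos: [0.5731, 0.0568, 0.0765]
tool_rot: [-0.027, 0.706, 0.027, 0.707]
ft_force: [-0.6, -0.5, -3.5]
grip_width: 0.0145
```

Request:
{"api": "play_rows", "payload": {
  "plan": [
    [3, 0, 0, 0, 0, 0, 1],
    [2, 0, 0, 0, 0, 0, 1],
    [0, 0, 0, 0, 0, 0, 1],
    [0, 0, 0, 0, 0, 0, 1]
  ]
}}

```text
clock: 26.28
eef_pos: [0.5722, 0.0575, 0.0708]
tool_rot: [-0.027, 0.706, 0.027, 0.707]
ft_force: [0.5, -0.8, -2.9]
grip_width: 0.0142
```

Request:
{"api": "play_rows", "payload": {
  "plan": [
    [1.5, 0, 0, 0, 0, 0, 1],
    [0, 0, 0, 0, 0, 0, 1],
    [0, 0, 0, 0, 0, 0, 0.15],
    [0, 0, 0, 0, 0, 0, 0.15],
    [0, 0, 0, 0, 0, 0, 0.15],
    [0, 0, 0, 0, 0, 0, 0.15],
    [-15, 0, 0, 0, 0, 0, 0.15],
    [-30, 0, 0, 0, 0, 0, 0.15],
    [-40, 0, 0, 0, 0, 0, 0.15],
    [-40, 0, 0, 0, 0, 0, -1],
    [0, 0, 0, 0, 0, 0, -1]
  ]
}}

```text
clock: 27.2
eef_pos: [0.5766, 0.0579, 0.2029]
tool_rot: [-0.027, 0.701, 0.028, 0.712]
ft_force: [1.3, 0.1, 0.8]
grip_width: 0.0591
```

```bash
python3 -c "
from h import *
ob();
c=camera('side');print(ribs(c));print([np.round(x['centre'],3).tolist() for x in pinpoint('box1',c)])
go(.4305,-.2845,.165,-18.9)"
```

```text
t 27.2 p [0.5766 0.0579 0.2029] F [1.3 0.1 0.8] w 0.0591 q [0.1  0.4  0.15 1.31 0.   0.02]
[([0.4305, -0.2857], -19.0, 'white', -18.9), ([0.4165, -0.3749], -10.0, 'white', -10.1)]
[[0.43, -0.284, 0.0], [0.44, -0.517, 0.002], [0.417, -0.371, 0.002], [0.573, 0.06, 0.019]]
turn rx 0.407 shift [  31.3 -370.   -24.5] head 4.4 tilt [-1.     0.     0.006]
```

Box A stands at (.573, .060, .019), as planned. Next is box B.

Request:
{"api": "play_rows", "payload": {
  "plan": [
    [0, 0, 0, 0.102, 0, 0, -1],
    [0, 0, 0, 0.102, 0, 0, -1],
    [0, 0, 0, 0.102, 0, 0, -1],
    [0, 0, 0, 0.101, 0, 0, -1],
    [0, -33, -2, 0, 0, 0, -1],
    [0, -33, -2, 0, 0, 0, -1],
    [0, -33, -2, 0, 0, 0, -1],
    [0, -33, -2, 0, 0, 0, -1],
    [0, -33, -2, 0, 0, 0, -1],
    [0, -33, -2, 0, 0, 0, -1],
    [0, -33, -2, 0, 0, 0, -1],
    [0, -33, -2, 0, 0, 0, -1],
    [5, -33, -2, 0, 0, 0, -1],
    [5, -33, -2, 0, 0, 0, -1],
    [10, -33, -2, 0, 0, 0, -1],
    [10, -7, -2, 0, 0, 0, -1],
    [0, 0, 0, 0, 0, 0, -1],
    [0, 0, 0, 0, 0, 0, -1]
  ]
}}

```text
clock: 28.8
eef_pos: [0.4281, -0.2839, 0.1619]
tool_rot: [0.117, 0.699, -0.116, 0.696]
ft_force: [-0.3, 1.1, 0.1]
grip_width: 0.0852
```

```bash
python3 -c "
from h import *
ob();
c=camera('side');print(ribs(c));print([np.round(x['centre'],3).tolist() for x in pinpoint('box1',c)])
go(.4305,-.2845,.046,-18.9)"
```

```text
t 28.8 p [ 0.4281 -0.2839  0.1619] F [-0.3  1.1  0.1] w 0.0852 q [-0.59  0.31 -0.08  1.18  0.   -0.26]
[([0.4165, -0.3749], -9.9, 'white', -10.1)]
[[0.431, -0.286, -0.001], [0.441, -0.515, 0.002], [0.271, -0.394, -0.002], [0.416, -0.372, 0.004], [0.273, -0.221, 0.001], [0.575, 0.059, 0.021]]
turn rx 0.002 shift [117.5  -0.5   1.1] head -18.8 tilt [-1.     0.001 -0.001]
```

Request:
{"api": "play_rows", "payload": {
  "plan": [
    [35, 0, 2, 0, 0, 0, -1],
    [35, 0, 0, 0, 0, 0, -1],
    [30, 0, 0, 0, 0, 0, -1],
    [18, 0, 0, 0, 0, 0, -1],
    [0, 0, 0, 0, 0, 0, -1],
    [0, 0, 0, 0, 0, 0, 1],
    [0, 0, 0, 0, 0, 0, 1],
    [0, 0, 0, 0, 0, 0, 1],
    [0, 0, 0, 0, 0, 0, 1],
    [0, 0, 0, 0, 0, 0, 1],
    [0, 0, 0, 0, 0, 0, 1]
  ]
}}

```text
clock: 29.82
eef_pos: [0.432, -0.2858, 0.0469]
tool_rot: [0.116, 0.697, -0.116, 0.698]
ft_force: [0.1, -0.2, 4.3]
grip_width: 0.0143
```

Request:
{"api": "play_rows", "payload": {
  "plan": [
    [-15, 0, 0, 0, 0, 0, 1],
    [-30, 0, 0, 0, 0, 0, 1],
    [-30, 0, 0, 0, 0, 0, 1],
    [-35, 0, 0, 0, 0, 0, 1],
    [-38, 0, 0, 0, 0, 0, 1],
    [0, 0, 0, 0, 0, 0, 1]
  ]
}}

```text
clock: 30.32
eef_pos: [0.4347, -0.288, 0.2017]
tool_rot: [0.114, 0.693, -0.118, 0.702]
ft_force: [2.1, -0.6, -1.4]
grip_width: 0.0143
```

```bash
python3 -c "
from h import *
ob();go(.577,-.0143,.195,4.4)"
```

```text
t 30.32 p [ 0.4347 -0.288   0.2017] F [ 2.1 -0.6 -1.4] w 0.0143 q [-0.59  0.29 -0.01  1.26 -0.   -0.26]
turn rx -0.407 shift [  6.7 262.  162.9] head -18.9 tilt [-1.    -0.003  0.013]
```

Request:
{"api": "play_rows", "payload": {
  "plan": [
    [0, 0, 0, -0.1, 0, 0, 1],
    [0, 0, 0, -0.1, 0, 0, 1],
    [0, 0, 0, -0.1, 0, 0, 1],
    [0, 0, 0, -0.107, 0, 0, 1],
    [0, 11, 7, 0, 0, 0, 1],
    [0, 22, 14, 0, 0, 0, 1],
    [0, 22, 14, 0, 0, 0, 1],
    [0, 22, 14, 0, 0, 0, 1],
    [0, 22, 14, 0, 0, 0, 1],
    [0, 22, 14, 0, 0, 0, 1],
    [0, 22, 14, 0, 0, 0, 1],
    [0, 22, 14, 0, 0, 0, 1],
    [0, 22, 14, 0, 0, 0, 1],
    [0, 22, 14, 0, 0, 0, 1],
    [0, 22, 14, 0, 0, 0, 1],
    [0, 22, 14, 0, 0, 0, 1],
    [0, 9, 4, 0, 0, 0, 1],
    [0, 0, 0, 0, 0, 0, 1],
    [0, 0, 0, 0, 0, 0, 1]
  ]
}}

```text
clock: 31.9
eef_pos: [0.5748, -0.0116, 0.1929]
tool_rot: [-0.028, 0.707, 0.027, 0.706]
ft_force: [-0.1, -0.4, -3.5]
grip_width: 0.0146
```

```bash
python3 -c "
from h import *
ob();go(.577,-.0143,.069,4.4)
c=camera('side');print([np.round(x['centre'],3).tolist() for x in pinpoint('box1',c)],[np.round(x['centre'],3).tolist() for x in pinpoint('box1_cap',c)])"
```

```text
t 31.9 p [ 0.5748 -0.0116  0.1929] F [-0.1 -0.4 -3.5] w 0.0146 q [-0.02  0.41  0.14  1.31 -0.   -0.1 ]
turn rx 0.001 shift [123.9  -2.8   1.9] head 4.5 tilt [-1.    -0.001 -0.002]
[[0.417, -0.374, -0.0], [0.268, -0.395, -0.002], [0.443, -0.522, 0.002], [0.273, -0.218, -0.0], [0.572, -0.012, 0.146], [0.573, 0.057, 0.02]] [[0.362, -0.363, 0.021], [0.717, 0.306, -0.003]]
```

Request:
{"api": "play_rows", "payload": {
  "plan": [
    [30, -3, 2, 0, 0, 0, 1],
    [30, 0, 0, 0, 0, 0, 1],
    [30, 0, 0, 0, 0, 0, 1],
    [17, 0, 0, 0, 0, 0, 1],
    [10, 0, 0, 0, 0, 0, 1],
    [5, 0, 0, 0, 0, 0, 1],
    [0, 0, 0, 0, 0, 0, 1],
    [0, 0, 0, 0, 0, 0, 1]
  ]
}}

```text
clock: 32.72
eef_pos: [0.5787, -0.0149, 0.073]
tool_rot: [-0.027, 0.706, 0.027, 0.707]
ft_force: [0.2, 0.1, -2.1]
grip_width: 0.0145
```

Request:
{"api": "play_rows", "payload": {
  "plan": [
    [2, 0, 0, 0, 0, 0, 1],
    [1.5, 0, 0, 0, 0, 0, 1],
    [0, 0, 0, 0, 0, 0, 1],
    [0, 0, 0, 0, 0, 0, 1]
  ]
}}

```text
clock: 33.05
eef_pos: [0.5781, -0.0144, 0.0689]
tool_rot: [-0.027, 0.706, 0.027, 0.707]
ft_force: [0.2, 0.8, -2.6]
grip_width: 0.015
```

Request:
{"api": "play_rows", "payload": {
  "plan": [
    [1.5, 0, 0, 0, 0, 0, 1],
    [0, 0, 0, 0, 0, 0, 1],
    [0, 0, 0, 0, 0, 0, 0.15],
    [0, 0, 0, 0, 0, 0, 0.15],
    [0, 0, 0, 0, 0, 0, 0.15],
    [0, 0, 0, 0, 0, 0, 0.15],
    [-15, 0, 0, 0, 0, 0, 0.15],
    [-30, 0, 0, 0, 0, 0, 0.15],
    [-40, 0, 0, 0, 0, 0, 0.15],
    [-40, 0, 0, 0, 0, 0, -1],
    [0, 0, 0, 0, 0, 0, -1]
  ]
}}

```text
clock: 33.97
eef_pos: [0.5826, -0.0146, 0.2012]
tool_rot: [-0.028, 0.701, 0.027, 0.712]
ft_force: [1.9, -0.7, 1.1]
grip_width: 0.0594
```

```bash
python3 -c "
from h import *
ob();
c=camera('side');print(ribs(c));print([np.round(x['centre'],3).tolist() for x in pinpoint('box1',c)])
go(.417,-.374,.165,-10)"
```

```text
t 33.97 p [ 0.5826 -0.0146  0.2012] F [ 1.9 -0.7  1.1] w 0.0594 q [-0.02  0.41  0.16  1.31 -0.   -0.1 ]
[([0.4165, -0.3749], -10.0, 'white', -10.2)]
[[0.574, -0.014, 0.02], [0.441, -0.518, 0.002], [0.273, -0.218, 0.001], [0.412, -0.373, 0.004], [0.574, 0.06, 0.019], [0.512, 0.359, 0.001], [0.361, -0.362, 0.019]]
turn rx 0.252 shift [  29.6 -382.3  -97.6] head 4.4 tilt [-1.    -0.001  0.006]
```

Request:
{"api": "play_rows", "payload": {
  "plan": [
    [0, 0, 0, 0.084, 0, 0, -1],
    [0, 0, 0, 0.084, 0, 0, -1],
    [0, 0, 0, 0.084, 0, 0, -1],
    [0, -32, -8, 0, 0, 0, -1],
    [0, -32, -8, 0, 0, 0, -1],
    [0, -32, -8, 0, 0, 0, -1],
    [0, -32, -8, 0, 0, 0, -1],
    [0, -32, -8, 0, 0, 0, -1],
    [0, -32, -8, 0, 0, 0, -1],
    [0, -32, -8, 0, 0, 0, -1],
    [0, -32, -8, 0, 0, 0, -1],
    [0, -32, -8, 0, 0, 0, -1],
    [10, -32, -8, 0, 0, 0, -1],
    [10, -32, -8, 0, 0, 0, -1],
    [10, -30, -8, 0, 0, 0, -1],
    [0, 0, 0, 0, 0, 0, -1],
    [0, 0, 0, 0, 0, 0, -1]
  ]
}}

```text
clock: 35.48
eef_pos: [0.4146, -0.3741, 0.1591]
tool_rot: [0.064, 0.706, -0.062, 0.703]
ft_force: [0.6, -0.1, 0.4]
grip_width: 0.0854
```

```bash
python3 -c "
from h import *
ob();
c=camera('side');print(ribs(c));print([np.round(x['centre'],3).tolist() for x in pinpoint('box1',c)])
go(.4165,-.374,.046,-10)"
```

```text
t 35.48 p [ 0.4146 -0.3741  0.1591] F [ 0.6 -0.1  0.4] w 0.0854 q [-0.73  0.4   0.04  1.21  0.   -0.56]
[]
[[0.415, -0.372, 0.001], [0.273, -0.216, -0.003], [0.441, -0.517, 0.004], [0.575, -0.015, 0.021], [0.268, -0.399, -0.003], [0.575, 0.056, 0.019]]
turn rx -0.0 shift [114.7  -1.    0.2] head -10.0 tilt [-1.     0.002 -0.002]
```

Request:
{"api": "play_rows", "payload": {
  "plan": [
    [35, -1, 1, 0, 0, 0, -1],
    [35, 0, 0, 0, 0, 0, -1],
    [30, 0, 0, 0, 0, 0, -1],
    [15, 0, 0, 0, 0, 0, -1],
    [0, 0, 0, 0, 0, 0, -1],
    [0, 0, 0, 0, 0, 0, 1],
    [0, 0, 0, 0, 0, 0, 1],
    [0, 0, 0, 0, 0, 0, 1],
    [0, 0, 0, 0, 0, 0, 1],
    [0, 0, 0, 0, 0, 0, 1],
    [0, 0, 0, 0, 0, 0, 1]
  ]
}}

```text
clock: 36.5
eef_pos: [0.4182, -0.3753, 0.0479]
tool_rot: [0.061, 0.704, -0.062, 0.705]
ft_force: [-0.5, 0.7, 4.2]
grip_width: 0.0145
```

Request:
{"api": "play_rows", "payload": {
  "plan": [
    [-15, 0, 0, 0, 0, 0, 1],
    [-30, 0, 0, 0, 0, 0, 1],
    [-30, 0, 0, 0, 0, 0, 1],
    [-35, 0, 0, 0, 0, 0, 1],
    [-38, 0, 0, 0, 0, 0, 1],
    [0, 0, 0, 0, 0, 0, 1]
  ]
}}

```text
clock: 37.0
eef_pos: [0.4207, -0.378, 0.2032]
tool_rot: [0.059, 0.7, -0.065, 0.708]
ft_force: [1.1, -1.4, -1.4]
grip_width: 0.0144
```

```bash
python3 -c "
from h import *
ob();go(.5825,-.0861,.195,4.4)"
```

```text
t 37.0 p [ 0.4207 -0.378   0.2032] F [ 1.1 -1.4 -1.4] w 0.0144 q [-0.73  0.37  0.11  1.3  -0.   -0.56]
turn rx -0.252 shift [  8.2 278.6 183.7] head -10.0 tilt [-1.    -0.007  0.012]
```

Request:
{"api": "play_rows", "payload": {
  "plan": [
    [0, 0, 0, -0.084, 0, 0, 1],
    [0, 0, 0, -0.084, 0, 0, 1],
    [0, 0, 0, -0.084, 0, 0, 1],
    [0, 10, 7, 0, 0, 0, 1],
    [0, 22, 15, 0, 0, 0, 1],
    [0, 22, 15, 0, 0, 0, 1],
    [0, 22, 15, 0, 0, 0, 1],
    [0, 22, 15, 0, 0, 0, 1],
    [0, 22, 15, 0, 0, 0, 1],
    [0, 22, 15, 0, 0, 0, 1],
    [0, 22, 15, 0, 0, 0, 1],
    [0, 22, 15, 0, 0, 0, 1],
    [0, 22, 14, 0, 0, 0, 1],
    [0, 22, 14, 0, 0, 0, 1],
    [0, 22, 14, 0, 0, 0, 1],
    [0, 22, 10, 0, 0, 0, 1],
    [0, 5, 2, 0, 0, 0, 1],
    [0, 0, 0, 0, 0, 0, 1],
    [0, 0, 0, 0, 0, 0, 1]
  ]
}}

```text
clock: 38.58
eef_pos: [0.5761, -0.0825, 0.1942]
tool_rot: [-0.027, 0.707, 0.027, 0.706]
ft_force: [0.2, -0.2, -3.1]
grip_width: 0.0146
```

```bash
python3 -c "
from h import *
ob();go(.5825,-.0861,.069,4.4)
c=camera('side');print([np.round(x['centre'],3).tolist() for x in pinpoint('box1',c)])"
```

```text
t 38.58 p [ 0.5761 -0.0825  0.1942] F [ 0.2 -0.2 -3.1] w 0.0146 q [-0.14  0.42  0.16  1.32 -0.   -0.22]
turn rx 0.001 shift [125.2  -4.1   6.1] head 4.4 tilt [-1.    -0.    -0.001]
[[0.573, -0.081, 0.148], [0.272, -0.219, 0.001], [0.27, -0.395, -0.004], [0.578, -0.012, 0.018], [0.442, -0.516, 0.003], [0.576, 0.061, 0.021]]
```

Request:
{"api": "play_rows", "payload": {
  "plan": [
    [30, -4, 5, 0, 0, 0, 1],
    [30, 0, 0, 0, 0, 0, 1],
    [30, 0, 0, 0, 0, 0, 1],
    [17, 0, 0, 0, 0, 0, 1],
    [10, 0, 0, 0, 0, 0, 1],
    [5, 0, 0, 0, 0, 0, 1],
    [2, 0, 0, 0, 0, 0, 1],
    [0, 0, 0, 0, 0, 0, 1],
    [0, 0, 0, 0, 0, 0, 1]
  ]
}}

```text
clock: 39.43
eef_pos: [0.583, -0.087, 0.0723]
tool_rot: [-0.027, 0.706, 0.027, 0.708]
ft_force: [0.4, 0.5, -2.0]
grip_width: 0.0145
```

Request:
{"api": "play_rows", "payload": {
  "plan": [
    [1.5, 0, 0, 0, 0, 0, 1],
    [0, 0, 0, 0, 0, 0, 1],
    [0, 0, 0, 0, 0, 0, 0.15],
    [0, 0, 0, 0, 0, 0, 0.15],
    [0, 0, 0, 0, 0, 0, 0.15],
    [0, 0, 0, 0, 0, 0, 0.15],
    [-15, 0, 0, 0, 0, 0, 0.15],
    [-30, 0, 0, 0, 0, 0, 0.15],
    [-40, 0, 0, 0, 0, 0, 0.15],
    [-40, 0, 0, 0, 0, 0, 1],
    [0, 0, -40, 0, 0, 0, 1],
    [0, 0, -40, 0, 0, 0, 1],
    [0, 0, -40, 0, 0, 0, 1],
    [0, 0, -40, 0, 0, 0, 1],
    [0, 0, -40, 0, 0, 0, 1],
    [0, 0, 0, 0, 0, 0, 1],
    [0, 0, 0, 0, 0, 0, 1]
  ]
}}

```text
clock: 40.85
eef_pos: [0.3803, -0.1019, 0.1946]
tool_rot: [-0.027, 0.707, 0.027, 0.707]
ft_force: [0.4, -0.2, 0.6]
grip_width: 0.0
```

```bash
python3 -c "
from h import *
ob()
for n in ('top','side'):
  c=camera(n);print([np.round(x['centre'],3).tolist() for x in pinpoint('box1',c)],[np.round(x['centre'],3).tolist() for x in pinpoint('box1_cap',c)],[np.round(x['centre'],3).tolist() for x in pinpoint('drawer_handle',c)],[np.round(x['centre'],3).tolist() for x in pinpoint('fan_lever_tip',c)])
  if n=='top': save(c,'in.png',(120,300,190,420),3.4)
go(.415,-.025,.09,4.4)"
```

```text
t 40.85 p [ 0.3803 -0.1019  0.1946] F [ 0.4 -0.2  0.6] w 0.0 q [-0.26  0.05 -0.32  1.2  -0.   -0.34]
[[0.574, 0.053, 0.02], [0.581, -0.092, 0.023], [0.272, -0.218, 0.002], [0.264, -0.405, -0.001], [0.578, -0.016, 0.021]] [[0.527, -0.092, 0.041]] [[0.448, -0.023, 0.1]] [[0.489, 0.427, 0.165]]
[[0.268, -0.399, -0.001], [0.575, 0.06, 0.021], [0.577, -0.013, 0.019], [0.275, -0.217, -0.002], [0.582, -0.085, 0.02]] [[0.526, -0.09, 0.036]] [[0.446, -0.024, 0.097], [0.717, 0.307, -0.003]] [[0.492, 0.42, 0.166]]
turn rx 0.001 shift [104.1  74.2  37.9] head 4.4 tilt [-1.     0.    -0.001]
```

View pics/in.png

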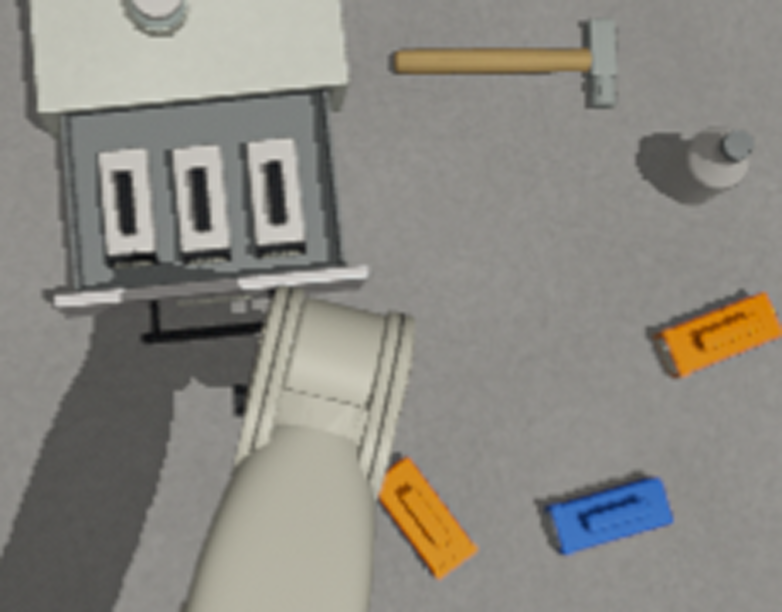

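All three boxes stand in the drawer with their caps towards the handle. Now I'll push the drawer shut by the bar.

Request:
{"api": "play_rows", "payload": {
  "plan": [
    [0, 25, 10, 0, 0, 0, 1],
    [0, 25, 10, 0, 0, 0, 1],
    [0, 24, 15, 0, 0, 0, 1],
    [35, 0, 0, 0, 0, 0, 1],
    [35, 0, 0, 0, 0, 0, 1],
    [34, 0, 0, 0, 0, 0, 1],
    [0, 0, 6, 0, 0, 0, 1],
    [0, 0, 6, 0, 0, 0, 1],
    [0, 0, 6, 0, 0, 0, 1],
    [0, 0, 8, 0, 0, 0, 1],
    [0, 0, 10, 0, 0, 0, 1],
    [0, 0, 12, 0, 0, 0, 1],
    [0, 0, 12, 0, 0, 0, 1],
    [0, 0, 12, 0, 0, 0, 1],
    [0, 0, 12, 0, 0, 0, 1],
    [0, 0, 0, 0, 0, 0, 1]
  ]
}}

```text
clock: 42.68
eef_pos: [0.5002, -0.019, 0.0921]
tool_rot: [-0.027, 0.704, 0.027, 0.709]
ft_force: [1.3, 0.4, -0.7]
grip_width: 0.0003
```

```bash
python3 -c "
from h import *
ob();go(.5985,-.0125,.09,4.4)"
```

```text
t 42.68 p [ 0.5002 -0.019   0.0921] F [ 1.3  0.4 -0.7] w 0.0003 q [-0.04  0.34 -0.24  0.98  0.   -0.12]
turn rx 0.001 shift [ 2.1 -1.  98.5] head 4.4 tilt [-1.    -0.001  0.007]
```

Request:
{"api": "play_rows", "payload": {
  "plan": [
    [0, 0, 10, 0, 0, 0, 1],
    [0, 0, 12, 0, 0, 0, 1],
    [0, 0, 12, 0, 0, 0, 1],
    [0, 0, 12, 0, 0, 0, 1],
    [0, 0, 12, 0, 0, 0, 1],
    [0, 0, 12, 0, 0, 0, 1],
    [0, 0, 10, 0, 0, 0, 1],
    [0, 0, 7, 0, 0, 0, 1],
    [0, 0, 5, 0, 0, 0, 1],
    [0, 0, 0, 0, 0, 0, 1]
  ]
}}

```text
clock: 43.52
eef_pos: [0.5889, -0.0119, 0.0911]
tool_rot: [-0.027, 0.706, 0.027, 0.708]
ft_force: [0.1, 0.8, -0.3]
grip_width: -0.0001
```

Request:
{"api": "play_rows", "payload": {
  "plan": [
    [0, 0, 3, 0, 0, 0, 1],
    [0, 0, 2, 0, 0, 0, 1],
    [0, 0, 0, 0, 0, 0, 1]
  ]
}}

```text
clock: 43.77
eef_pos: [0.5923, -0.0115, 0.0905]
tool_rot: [-0.027, 0.706, 0.027, 0.707]
ft_force: [0.1, -0.3, 0.2]
grip_width: 0.0
```

Request:
{"api": "play_rows", "payload": {
  "plan": [
    [0, 0, 3, 0, 0, 0, 1],
    [0, 0, 3, 0, 0, 0, 1],
    [0, 0, 2, 0, 0, 0, 1],
    [0, 0, 0, 0, 0, 0, 1]
  ]
}}

```text
clock: 44.1
eef_pos: [0.599, -0.011, 0.0902]
tool_rot: [-0.027, 0.708, 0.027, 0.706]
ft_force: [-5.6, 1.0, 3.8]
grip_width: -0.0002
```

```bash
python3 -c "
from h import *
ob()
for n in ('top','side'):
  c=camera(n);print([(np.round(x['centre'],3).tolist(),round(x['confidence'],2)) for x in pinpoint('drawer_handle',c)+pinpoint('drawer_floor',c)])
"
```

```text
t 44.1 p [ 0.599  -0.011   0.0902] F [-5.6  1.   3.8] w -0.0002 q [-0.02  0.53  0.05  1.1  -0.   -0.1 ]
[]
[([0.613, -0.012, 0.098], 0.86), ([0.512, 0.36, 0.0], 0.55), ([0.6, -0.501, 0.004], 0.26)]
```

Request:
{"api": "play_rows", "payload": {
  "plan": [
    [0, 0, 1.5, 0, 0, 0, 1],
    [0, 0, 0, 0, 0, 0, 1],
    [0, 0, -15, 0, 0, 0, 1],
    [0, 0, -30, 0, 0, 0, 1],
    [0, 0, -30, 0, 0, 0, 1],
    [-40, 0, -30, 0, 0, 0, 1],
    [-40, 0, -30, 0, 0, 0, 1],
    [-40, 0, 0, 0, 0, 0, 1],
    [-25, 0, 0, 0, 0, 0, 1],
    [0, 0, 0, -0.103, 0, 0, 1],
    [0, 0, 0, 0, 0, 0, 1]
  ]
}}

```text
clock: 45.32
eef_pos: [0.4792, -0.0205, 0.2246]
tool_rot: [-0.065, 0.702, 0.064, 0.707]
ft_force: [-1.3, 0.2, -0.9]
grip_width: -0.0001
```

```bash
python3 - <<'E'
from h import *
ob(); go(.453,.417,.235,10.3)
for n in("top","side"):
    c=camera(n); P=cloud(c); g=c["frame"].mean(2)
    a=np.radians(4.4); C=np.array([np.cos(a),np.sin(a)]);Y=np.array([-C[1],C[0]])
    d=P[...,:2]-np.array([.616,-.0115]); X=d@C*1e3; L=d@Y*1e3
    bar=(abs(X)<25)&(abs(L)<40)&(P[...,2]>.09)&(P[...,2]<.112)&(g<70); p=(X>22)&(X<60)&(abs(L)<40)&(P[...,2]>.105)
    print(n,bar.sum(),X[bar].mean() if bar.any() else None,np.percentile(X[p],[2,10]) if p.any() else None)
    print([np.round(x['centre'],3).tolist() for x in pinpoint('drawer_handle',c)],[np.round(x['centre'],3).tolist() for x in pinpoint('fan_lever_tip',c)])
E
```

```text
t 45.32 p [ 0.4792 -0.0205  0.2246] F [-1.3  0.2 -0.9] w -0.0001 q [-0.04  0.2  -0.07  1.3   0.   -0.22]
turn rx 0.002 shift [-10.4 435.1  52.4] head 10.4 tilt [-1.    -0.001  0.007]
top 3 3.5706815356343533 [34.13468572 35.35315795]
[[0.613, -0.013, 0.1]] [[0.492, 0.424, 0.163]]
side 60 -1.8079891842589206 [33.73374434 34.81574347]
[[0.614, -0.012, 0.097], [0.775, -0.004, 0.0]] []
```

The drawer is shut: the bar and panel profile match the starting values within about 1 mm. Now the lever.

Request:
{"api": "play_rows", "payload": {
  "plan": [
    [-10, 36, 0, 0, 0, 0, 1],
    [0, 36, 0, 0, 0, 0, 1],
    [0, 36, 0, 0, 0, 0, 1],
    [0, 36, 0, 0, 0, 0, 1],
    [0, 36, 0, 0, 0, 0, 1],
    [0, 36, 5, 0, 0, 0, 1],
    [0, 36, 5, 0, 0, 0, 1],
    [0, 36, 5, 0, 0, 0, 1],
    [0, 36, 8, 0, 0, 0, 1],
    [0, 36, 10, 0, 0, 0, 1],
    [0, 36, 10, 0, 0, 0, 1],
    [0, 36, 10, 0, 0, 0, 1],
    [0, 0, 0, 0, 0, 0, 1],
    [0, 0, 0, 0, 0, 0, 1]
  ]
}}

```text
clock: 46.78
eef_pos: [0.4509, 0.4156, 0.2293]
tool_rot: [-0.065, 0.705, 0.064, 0.703]
ft_force: [0.1, -0.1, 0.0]
grip_width: -0.0003
```

```bash
python3 - <<'E'
from h import *
ob(); go(.453,.417,.145,10.3); go(.526-.024*.984,.43-.024*.179,.145,10.3)
E
```

```text
t 46.78 p [0.4509 0.4156 0.2293] F [ 0.1 -0.1  0. ] w -0.0003 q [ 0.74  0.48  0.34  1.44 -0.    0.56]
turn rx 0.003 shift [84.3  1.   2.4] head 10.5 tilt [-1.    -0.002 -0.003]
turn rx 0.003 shift [84.3  0.7 52.5] head 10.5 tilt [-1.    -0.002 -0.003]
```

Request:
{"api": "play_rows", "payload": {
  "plan": [
    [28, 1, 0, 0, 0, 0, 1],
    [28, 0, 0, 0, 0, 0, 1],
    [28, 0, 0, 0, 0, 0, 1],
    [0, 0, 7, 0, 0, 0, 1],
    [0, 0, 7, 0, 0, 0, 1],
    [0, 0, 7, 0, 0, 0, 1],
    [0, 0, 7, 0, 0, 0, 1],
    [0, 0, 7, 0, 0, 0, 1],
    [0, 0, 7, 0, 0, 0, 1],
    [0, 0, 5, 0, 0, 0, 1],
    [0, 0, 0, 0, 0, 0, 1]
  ]
}}

```text
clock: 47.7
eef_pos: [0.4995, 0.4238, 0.1484]
tool_rot: [-0.063, 0.704, 0.064, 0.705]
ft_force: [-1.3, 0.8, -0.4]
grip_width: -0.0
```

```bash
python3 - <<'E'
from h import *
ob()
for n in("top","side"):
    c=camera(n);print([np.round(x['centre'],3).tolist() for x in pinpoint('fan_lever_tip',c)],[np.round(x['centre'],3).tolist() for x in pinpoint('lever_hinge',c)])
E
```

```text
t 47.7 p [0.4995 0.4238 0.1484] F [-1.3  0.8 -0.4] w -0.0 q [ 0.7   0.59  0.32  1.3  -0.    0.52]
[] []
[[0.53, 0.425, 0.172]] [[0.527, 0.432, 0.091], [0.743, 0.019, 0.126]]
```

Request:
{"api": "play_rows", "payload": {
  "plan": [
    [0, 0, -20, 0, 0, 0, 1],
    [0, 0, -30, 0, 0, 0, 1],
    [-40, 0, -30, 0, 0, 0, 1],
    [-40, 0, -40, 0, 0, 0, 1],
    [0, 0, -40, 0, 0, 0, 1],
    [0, 0, -40, 0, 0, 0, 1],
    [0, 0, 0, 0, 0, 0, 1],
    [0, 0, 0, 0, 0, 0, 1]
  ]
}}

```text
clock: 48.67
eef_pos: [0.3141, 0.3898, 0.2113]
tool_rot: [-0.065, 0.704, 0.065, 0.704]
ft_force: [-0.2, 0.6, 0.1]
grip_width: 0.0002
```

```bash
python3 - <<'E'
from h import *
ob()
for n in("top","side","top","side"):
    c=camera(n); P=cloud(c); X,Y,Z=P[...,0],P[...,1],P[...,2]
    m=(Z>.155)&(Z<.2)&(abs(X-.53)<.05)&(abs(Y-.43)<.04); print(n,P[m].mean(0).round(4),m.sum(),[np.round(x['centre'],3).tolist() for x in pinpoint('fan_lever_tip',c)],[np.round(x['centre'],3).tolist() for x in pinpoint('lever_hinge',c)])
    if n=="top": print("wheel",1.5+wheel(c,(.4597,.3078),.18)[0])
    else: save(c,"end.png",(60,260,170,420),3)
    print([np.round(x['centre'],3).tolist() for t in ('jar','mug','spray','hammer','drawer_handle') for x in pinpoint(t,c)[:1]])
E
```

```text
t 48.67 p [0.3141 0.3898 0.2113] F [-0.2  0.6  0.1] w 0.0002 q [ 0.89  0.25 -0.03  1.29 -0.    0.71]
top [0.522  0.4251 0.1809] 52 [[0.521, 0.433, 0.172], [0.617, -0.012, 0.099]] [[0.529, 0.431, 0.088], [0.72, 0.3, -0.006]]
wheel 2.133485423774625
[[0.75, 0.021, 0.128], [0.718, 0.302, -0.001], [0.6, -0.504, 0.001], [0.717, -0.319, -0.004], [0.614, -0.007, 0.099]]
side [0.5231 0.423  0.1791] 41 [[0.525, 0.429, 0.174]] [[0.529, 0.429, 0.092]]
[[0.72, 0.309, -0.001], [0.598, -0.502, 0.002], [0.719, -0.32, -0.004], [0.616, -0.012, 0.098]]
top [0.5222 0.4251 0.1813] 51 [] [[0.527, 0.429, 0.092]]
wheel 2.1337946383801976
[[0.749, 0.017, 0.124], [0.714, 0.303, -0.002], [0.601, -0.501, 0.002], [0.717, -0.324, -0.0], [0.612, -0.009, 0.1]]
side [0.5232 0.4231 0.1785] 42 [[0.527, 0.427, 0.173]] [[0.526, 0.432, 0.092]]
[[0.747, 0.022, 0.125], [0.718, 0.308, -0.003], [0.6, -0.504, 0.001], [0.719, -0.322, 0.0], [0.617, -0.011, 0.099]]
```

View pics/end.png

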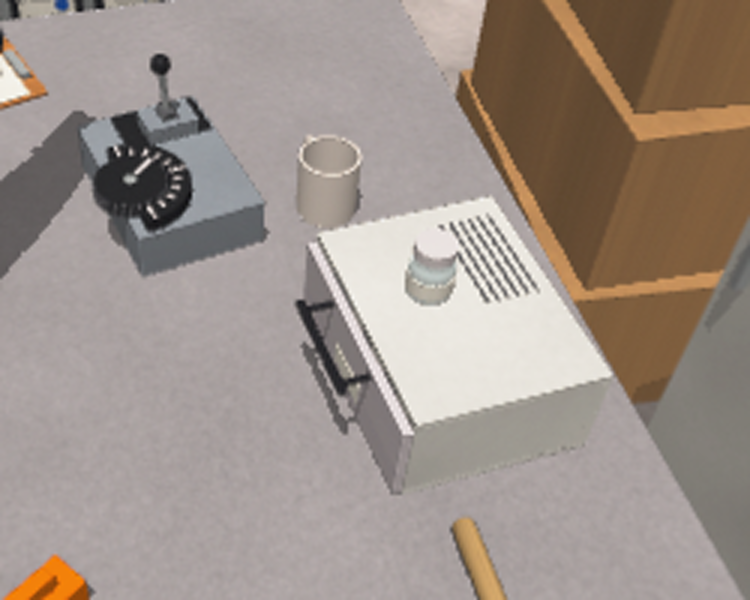

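The lever reads about 0.44 rad. That is inside the tolerance but off centre, so I'll nudge it about 4 mm further.

Request:
{"api": "play_rows", "payload": {
  "plan": [
    [0, 0, 40, 0, 0, 0, 1],
    [0, 0, 40, 0, 0, 0, 1],
    [40, 0, 40, 0, 0, 0, 1],
    [23, 0, 30, 0, 0, 0, 1],
    [0, 0, 20, 0, 0, 0, 1],
    [0, 0, 14, 0, 0, 0, 1],
    [0, 0, 0, 0, 0, 0, 1],
    [0, 0, 0, 0, 0, 0, 1]
  ]
}}

```text
clock: 50.93
eef_pos: [0.4872, 0.4212, 0.1575]
tool_rot: [-0.063, 0.705, 0.063, 0.704]
ft_force: [-0.8, -0.9, -0.2]
grip_width: 0.0003
```

```bash
python3 - <<'E'
from h import *
ob(); go(.5040,.4246,.148,10.3)
E
```

```text
t 50.93 p [0.4872 0.4212 0.1575] F [-0.8 -0.9 -0.2] w 0.0003 q [0.71 0.57 0.3  1.31 0.   0.53]
turn rx -0.001 shift [ 9.5  0.3 17.1] head 10.3 tilt [-1.    -0.    -0.001]
```

Request:
{"api": "play_rows", "payload": {
  "plan": [
    [9, 0, 0, 0, 0, 0, 1],
    [0, 0, 5, 0, 0, 0, 1],
    [0, 0, 6, 0, 0, 0, 1],
    [0, 0, 6, 0, 0, 0, 1],
    [0, 0, 0, 0, 0, 0, 1],
    [0, 0, 0, 0, 0, 0, 1]
  ]
}}

```text
clock: 51.43
eef_pos: [0.504, 0.4248, 0.1496]
tool_rot: [-0.063, 0.704, 0.064, 0.704]
ft_force: [0.5, -0.4, -0.2]
grip_width: 0.0003
```

Request:
{"api": "play_rows", "payload": {
  "plan": [
    [0, 0, -20, 0, 0, 0, 1],
    [0, 0, -30, 0, 0, 0, 1],
    [-40, 0, -30, 0, 0, 0, 1],
    [-40, 0, -40, 0, 0, 0, 1],
    [0, 0, -40, 0, 0, 0, 1],
    [0, 0, -40, 0, 0, 0, 1],
    [0, 0, 0, 0, 0, 0, 1],
    [0, 0, 0, 0, 0, 0, 1]
  ]
}}

```text
clock: 52.1
eef_pos: [0.3202, 0.3909, 0.2128]
tool_rot: [-0.064, 0.704, 0.065, 0.704]
ft_force: [0.6, 0.2, 0.1]
grip_width: 0.0001
```

```bash
python3 - <<'E'
from h import *
ob()
for n in("top","side","top","side","top","side"):
    c=camera(n); P=cloud(c); X,Y,Z=P[...,0],P[...,1],P[...,2]
    m=(Z>.155)&(Z<.2)&(abs(X-.53)<.05)&(abs(Y-.43)<.04); print(n,P[m].mean(0).round(4),m.sum(),[np.round(x['centre'],3).tolist() for x in pinpoint('fan_lever_tip',c)])
E
```

```text
t 52.1 p [0.3202 0.3909 0.2128] F [0.6 0.2 0.1] w 0.0001 q [ 0.88  0.26 -0.02  1.29 -0.    0.7 ]
top [0.5264 0.4255 0.1818] 49 [[0.526, 0.434, 0.173]]
side [0.5273 0.4239 0.1786] 44 [[0.53, 0.427, 0.173]]
top [0.5267 0.4257 0.1806] 50 [[0.525, 0.434, 0.176]]
side [0.5273 0.4246 0.1787] 43 [[0.528, 0.428, 0.173]]
top [0.5264 0.4255 0.1814] 49 []
side [0.5273 0.4245 0.1782] 44 [[0.531, 0.43, 0.177]]
```

```bash
python3 -c "
from h import *
print(job_done()); ob()"
```

```text
the job is handed in; nothing more can be done
None
the job is handed in; nothing more can be done
```

I handed the job in at about 52 s. All three white boxes are in the shut drawer, upright with their caps towards the handle, and the fan lever is at half. No verdict was reported.

**How it went**
- **Fan off:** my first grasp on the lever ball slipped, so I pulled it to its off stop with closed fingers behind the ball instead.
- **Wheel:** rolled in three strokes.
- **Drawer and boxes:** I hooked the drawer fully open, then lifted each box by its rib and set it on the drawer floor. I pushed the drawer shut by the handle bar.
- **Fan half:** the first push left the lever at about 0.44 rad, so I nudged it 4 mm further.

**Last checks**
- **Boxes:** the last look before shutting showed all three on the floor, about 20 mm above the table, with caps towards the handle.
- **Drawer:** the handle and panel were back at their starting position within about 1 mm.
- **Lever:** its tip was straight above the hinge, about 0.5 rad. Individual tip readings scattered by about 4 mm.
- **Wheel:** it read 2.13 rad, just past mark 7, against an allowed 1.98 to 2.22.
- **Bystanders:** the jar, mug, spray bottle and hammer were within measurement error of their starting positions. I never reached for the orange and blue look-alikes, and nothing was touching the gripper at the end.

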